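# Fit the cell in the peel-tester readout

## Task

The readout unit's battery hatch is open and its cell lies beside it. Put the cell in: the hatch is shorter than the cell, so tip it, feed its flat end in under the robot-side edge of the hatch against the spring, press the spring back and lay the button end down behind the far edge, so that the cell lies level on the floor of the bay, held by the spring against the far contact. Leave the hatch cover, the screwdriver and the roll of tape where they are.

Things in the scene. Friction and masses are not known exactly. Their poses are not given: they have to be found in the camera images.
- cell_mid (a point): Centre of the loose AA cell, 50 mm long and 14.2 mm thick, which lies on its side on the mat at any heading. Its own x runs along the cell from the flat (minus, dark) end to the end with the small button (plus, copper band); its z is up as it lies. Handle it as a bar 50 x 14.2 x 14.2 mm (it does not roll); about 23 g
- cell_plus (a point): Middle of the cell's button (plus) end face, 25 mm from cell_mid along the cell's +x
- bay_mid (a point): Where the cell's centre belongs, in the fixed grey readout unit (100 x 140 x 44 mm). x points along the bay from the spring (robot side) to the far contact, y across, z up. From here the unit's flat top reaches to x = -60 and +40, y = -70 and +70 mm; the top panel is 3 mm thick, underside at z = +11.8, top at z = +14.8 mm
- bay_floor (a point): Point of the bay's flat floor (green board) 7.2 mm below bay_mid, same axes. The panel's opening above it spans x = -21.5 to +21.5, y = -46 to +46 mm; below the panel the bay runs on to the contact face at x = +25 and, under the spring-side edge, to x = -40 mm. Cheeks at y = +-9.5 mm (3.5 thick) guide the cell's ends: x = -40 to -22, full height; x = +20 to +25, 15 mm high
- contact_edge (a point): Middle of the opening's far edge (contact side), at the top of the panel
- spring_edge (a point): Middle of the opening's edge on the spring side (robot side), at the top of the panel
- spring_plate (a joint): How far the sprung contact plate is pressed back towards the robot, m: 0 free (face at x = -18 mm from bay_mid), 0.018 at its stop, about 0.007 with the cell home. Plate 15 mm wide, from the floor to 16.5 mm above it. It pushes back with about 2 N at the start, 6.5 N at 7 mm, 10.5 N at 13 mm; to get past the far edge the cell must press it back about 13 mm
- hatch_cover: The hatch's cover, a loose grey plate 56 x 130 x 3 mm lying on the mat to the left of the unit; origin at the centre of its underside; leave it
- screwdriver: Yellow screwdriver, 181 mm long, lying on the mat at the left; leave it
- tape_roll: Green roll of tape, 67 mm across and 19 mm high, lying flat on the bench in front of the mat (the bench is 7.5 mm lower than the mat); leave it
- strip_cutter: Fixed paper cutter on the mat behind the unit, its arm shut: it begins at x = 0.70 m, y from -0.01 to 0.38 m, and is up to 67 mm high; no part of the job
- sample_box: Fixed blue box with its lid open, to the right of the cell (nearest side at y = -0.235 m, from x = 0.59 m on), 51 mm high, the raised lid at its back higher; no part of the job

How it is judged:
At the end, for the whole second after the job is handed in: The cell lies in the bay, its centre within 2.5 mm along the bay, 4 mm across and 3 mm in height of its place, its axis within 0.1 rad of the bay's, button end at the far contact, the spring pressed 4.5 to 9.5 mm, the cell at rest (x of cell_mid in the frame of bay_mid between -0.0025 and 0.0025 m and y of cell_mid in the frame of bay_mid between -0.004 and 0.004 m and z of cell_mid in the frame of bay_mid between -0.003 and 0.003 m and angle between the x axis of cell_mid and the x axis of bay_mid, either way round below 0.1 rad and x of cell_plus in the frame of bay_mid above 0.02 m and value of joint spring_plate between 0.0045 and 0.0095 m and linear speed of cell below 0.01 m/s); the robot touches nothing.
It fails at once if the hatch cover is moved more than 20 mm (distance of hatch_cover from where it was at the start of the episode above 0.02 m).
It fails at once if the screwdriver is moved more than 20 mm (distance of screwdriver from where it was at the start of the episode above 0.02 m).
It fails at once if the roll of tape is moved more than 20 mm (distance of tape_roll from where it was at the start of the episode above 0.02 m).
It also fails if it takes over 38 s, if anything falls off the work surface, if the arm or the gripper's body presses on something with over 40 N, if the wrist force passes 120 N, or if a joint passes its speed limit or range.

## Robot

A 6-joint arm with a two-finger parallel gripper is mounted at the origin on a cart in front of the work surface, level with it; the furniture and walls round the work are solid. World frame = base frame: x ahead of the robot, y to its left, z up, the work surface at z = 0. Lengths are in m, angles in rad, forces in N, time in s.
With the tool pointing down it reaches from about 0.3 to 0.875 m from the base axis. Payload 6.4 kg.
Tool frame: the origin (TCP) lies on the centre line of the jaws, within the pads' length; the fingertips stand 22 mm ahead of it and the grasp point (between the pads) lies 3 mm ahead of it; z points along the fingers, y is the direction in which the jaws open and shut (so a half turn about z gives the same grasp; the last joint's range is limited). The gripper opens to 88 mm and grips with 3 to 60 N. Pads are 18 mm wide; open, the fingers measure 123 mm over their backs; the gripper's body (75 mm by 187 mm) begins 45 mm behind the grasp point.
Start: joints at [0.955, 0.181, 1.607, -0, 1.354, -0.206], TCP at [0.229, 0.527, 0.261] pointing down, gripper open.
Joint ranges: [-2.99, 2.99], [-0.89, 2.07], [0.3, 2.58], [-1.14, 4.28], [0, 2.63], [-3.12, 3.12]. Speed limits (rad/s): [2.57, 2.57, 3.01, 3.14, 3.14, 3.14].

## Interface

Orientations are given as a unit quaternion [w, x, y, z].
In Python, from plant import status, grab_frame, order gives the robot as it stands.
- The arm moves only by the tool play_rows, never from a script. Its argument "deltas" is a list of rows, each a list of 3 entries, a list of its own where there are three numbers: the shift along the tool's x, y, z each as a share of 0.1 m, from -1 to 1, then the turn, a rotation vector about the tool's x, y, z each as a share of 60 degrees, from -1 to 1, then the closure, from -1 (fully open) to 1 (shut), so that 0 is half open. In form: [[[dx, dy, dz], [rx, ry, rz], grip], ...]. A call has 1 to 12 rows; each row shifts and turns the pose as measured when the row begins, along the tool's axes as they then stand; what a row does not reach is not made up. A row lasts 1/8 s, in which the tool goes at most 62.5 mm and 10.7 degrees, less where a joint would pass 70% of its speed; a pose out of reach is approached as far as the arm can. A call with a number of a shift or a turn outside -1 to 1 is refused whole. A call with a gripper value outside its range is refused whole. The fingers move at their own pace and stop on an object; "force" is the grip in N (left out, the last holds). Time passes only in rows, so rows that do not move let the fingers close. It gives the time, the measured TCP pose, the force and the opening at its end, in the units of the state.
- status.get_state(): the state, without advancing time (a new reading comes with each control period).
- grab_frame(name): name is "scene" or "top" or "wrist"; returns a dict with "image" (480x640x3 uint8, blue, green, red), "camera_matrix" (3x3 intrinsics, pixels), "xyz" and "orientation" of the camera in the world. Camera axes: x right, y down, z forward; pixel columns grow to the right and rows downward; lengths in m; the calibration is good to about 2 mm. The wrist camera is an equidistant fisheye: a pixel r from the principal point sees the ray r / f radians off the axis. A picture is of the moment at which its call begins. There is no depth.
- order.job_done(): hands the job in, once; it reports no verdict.
The state is a dict: "clock": time; "qpos": joint angles; "joint_vel": joint speeds; "joint_efforts": joint torques, N m; "eef_pos": TCP position; "orientation": TCP orientation; "force": force on the tool from outside, world axes, zero at the start; "wrist_torque": the same for the moment, N m; "width": opening from 0.0 (shut) to 1.0 (fully open).
Only numpy, scipy, OpenCV 4.12 (cv2) and the standard library are available. Lean on these libraries where they do the work, as an engineer would, in place of code of your own. Each camera call takes 0.05 s, during which the arm holds its last target.

## Working session

There is one attempt and no reset: what is moved stays moved. The work goes in short steps, Python scripts to look and compute and a tool call to move; the robot and the scene stay as the last step left them, time stands still between calls to the robot, and variables do not carry over. Pictures are saved under pics/ and viewed, and the job is handed in when it is done.

Besides the shell and the picture viewer there is one more tool, called after "Emit:" as name([rows], argument=value, ...), one row to a line, values as JSON. play_rows: Moves the arm, as the interface text tells. Shift numbers are shares of 0.1 m and turn numbers shares of 60 degrees, none past 1 either way. Its arguments: {"type":"object","properties":{"deltas":{"type":"array"},"force":{"type":"number"}},"required":["deltas"]}

```bash
ls; mkdir -p pics
python3 - <<'E'
from plant import status, grab_frame, order
import cv2
print(status.get_state())
for n in ("scene","top","wrist"):
    f=grab_frame(n); cv2.imwrite(f"pics/{n}0.png",f["image"]); print(n,f["camera_matrix"],f["xyz"],f["orientation"])
E
```

```text
pics
{'clock': 0.0, 'qpos': array([ 9.54713163e-01,  1.81561296e-01,  1.60799272e+00, -3.32440168e-06,
        1.35382930e+00, -2.06314864e-01]), 'joint_vel': array([-0.00092086, -0.00147942,  0.00011295, -0.002393  , -0.00154327,
       -0.00038572]), 'joint_efforts': array([-2.39591109e-04, -4.33897984e+01, -3.41829193e+01,  7.02154473e-02,
        3.88529606e-02, -1.16957794e-04]), 'eef_pos': array([0.22877311, 0.52698024, 0.25980612]), 'orientation': array([-3.56385250e-04,  2.03453301e-01,  9.79084242e-01, -8.21349881e-04]), 'force': array([ 0.57630897,  0.15030761, -0.18719982]), 'wrist_torque': array([-0.01208817,  0.00832053, -0.02799733]), 'width': 1.00194127767248}
scene [[492.95967869   0.         318.39621555]
 [  0.         492.95967869 237.43702092]
 [  0.           0.           1.        ]] [-0.05784483 -0.44336983  1.19586116] [-0.29255223  0.85336995 -0.4076227   0.14148021]
top [[552.54388714   0.         323.06861506]
 [  0.         552.54388714 243.2114927 ]
 [  0.           0.           1.        ]] [0.41442289 0.11093139 1.35415226] [-0.06114072  0.70687425 -0.7023844   0.05698037]
wrist [[371.64829954   0.         319.50669601]
 [  0.         371.64829954 239.58144665]
 [  0.           0.           1.        ]] [0.1625473  0.55719861 0.38447323] [0.11941587 0.82767147 0.54295218 0.07682922]
```

View pics/top0.png

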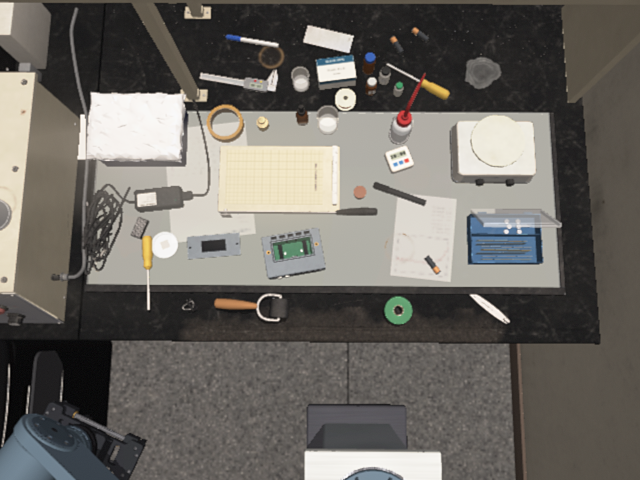

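View pics/scene0.png

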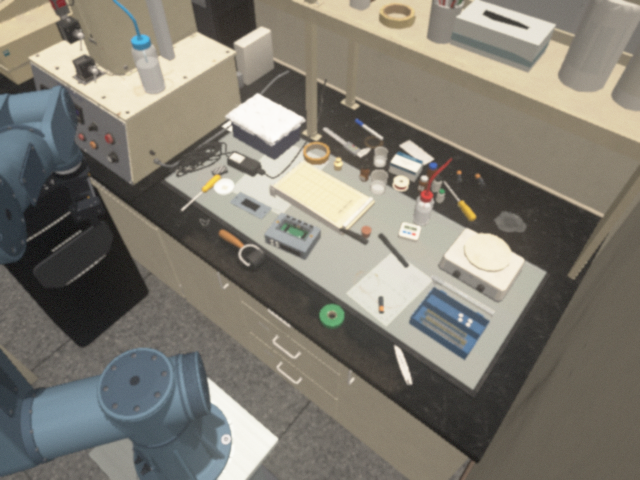

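The top view shows the unit at about (293,252), with the cell at (432,265), the cover at (214,246) and the tape at (398,310). I'll zoom in on these.

```bash
cat > h.py <<'E'
import numpy as np, cv2
from scipy.spatial.transform import Rotation as R
from plant import status, grab_frame, order
def rot(q): return R.from_quat([q[1],q[2],q[3],q[0]])
def save(f,n):
    cv2.imwrite(f"pics/{n}.png",f["image"]); np.savez(f"pics/{n}.npz",K=f["camera_matrix"],p=f["xyz"],q=f["orientation"],im=f["image"])
def load(n): return np.load(f"pics/{n}.npz")
def ray(c,u,v,fish=False):
    K=c["K"]; x=(u-K[0,2])/K[0,0]; y=(v-K[1,2])/K[1,1]
    if fish:
        r=np.hypot(x,y); d=np.array([np.sin(r)*x/r,np.sin(r)*y/r,np.cos(r)]) if r>1e-9 else np.array([0,0,1.])
    else: d=np.array([x,y,1.])
    return rot(c["q"]).apply(d)
def atz(c,u,v,z,fish=False):
    d=ray(c,u,v,fish); return c["p"]+d*(z-c["p"][2])/d[2]
def proj(c,P,fish=False):
    P=np.atleast_2d(P); d=rot(c["q"]).inv().apply(P-c["p"]); K=c["K"]
    if fish:
        rr=np.hypot(d[:,0],d[:,1]); th=np.arctan2(rr,d[:,2]); s=th/np.maximum(rr,1e-9)
        x,y=d[:,0]*s,d[:,1]*s
    else: x,y=d[:,0]/d[:,2],d[:,1]/d[:,2]
    return np.c_[x*K[0,0]+K[0,2],y*K[1,1]+K[1,2]]
def zoom(c,u,v,w,h,s,n):
    im=c["im"][v:v+h,u:u+w]; cv2.imwrite(f"pics/{n}.png",cv2.resize(im,None,fx=s,fy=s,interpolation=cv2.INTER_CUBIC))
E
python3 - <<'E'
from h import *
for n in ("top","scene"): f=grab_frame(n); save(f,n+"1")
c=load("top1"); zoom(c,250,220,90,65,8,"z1"); zoom(c,410,240,50,40,12,"z2")
for p,z in (((293,252),.044),((432,265),.007),((214,246),.003),((398,310),0.01)): print(atz(c,*p,z))
E
```

```text
[0.61377173 0.19141448 0.044     ]
[ 0.58919026 -0.14798556  0.007     ]
[0.63388507 0.39018931 0.003     ]
[ 0.47874663 -0.06250635  0.01      ]
```

View pics/z1.png

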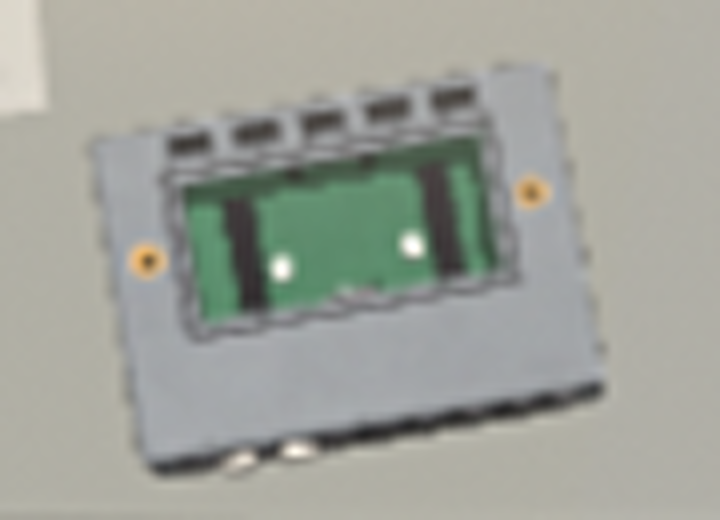

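View pics/z2.png

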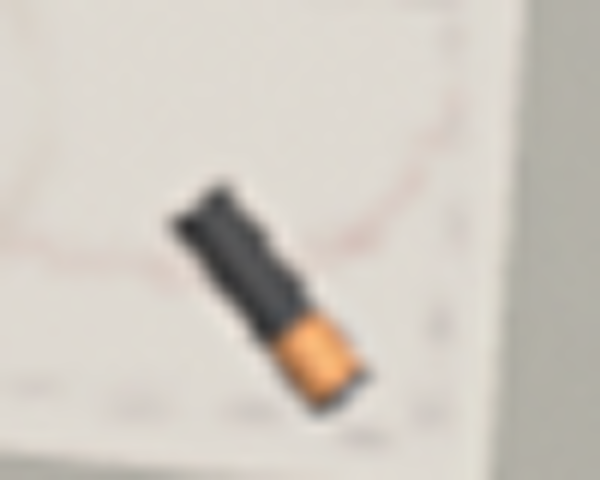

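View pics/wrist0.png

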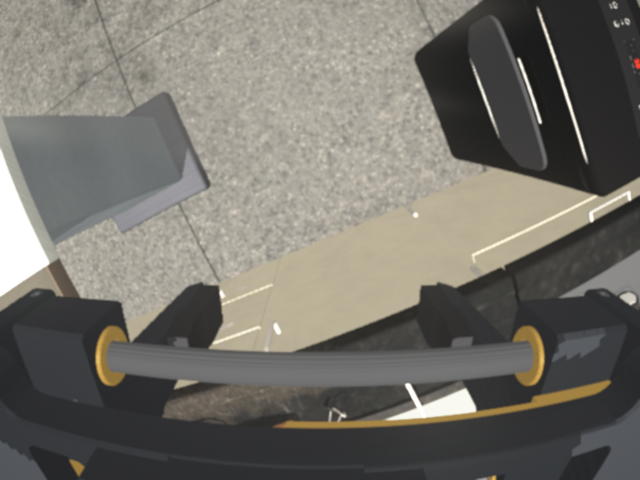

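Run:
```python
from h import *
c=load("scene1"); zoom(c,255,205,75,60,10,"z3"); zoom(c,360,285,40,35,16,"z4")
```

```text
(no output)
```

View pics/z3.png

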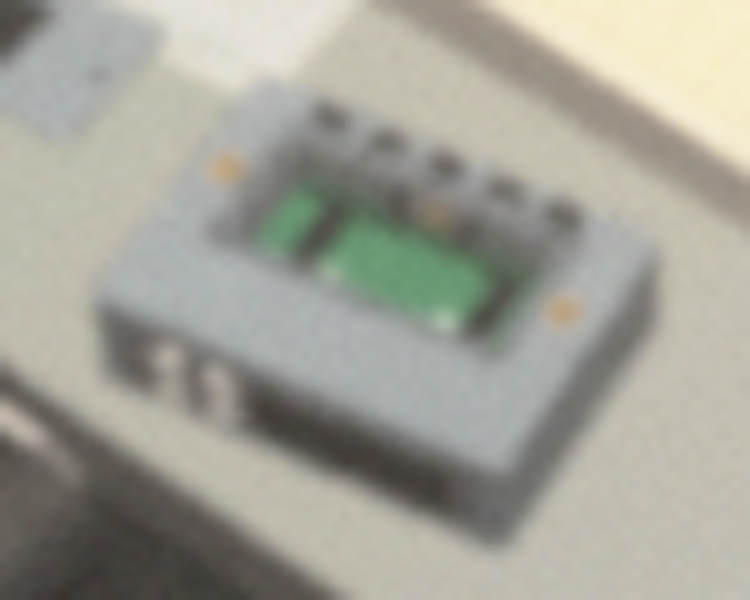

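View pics/z4.png

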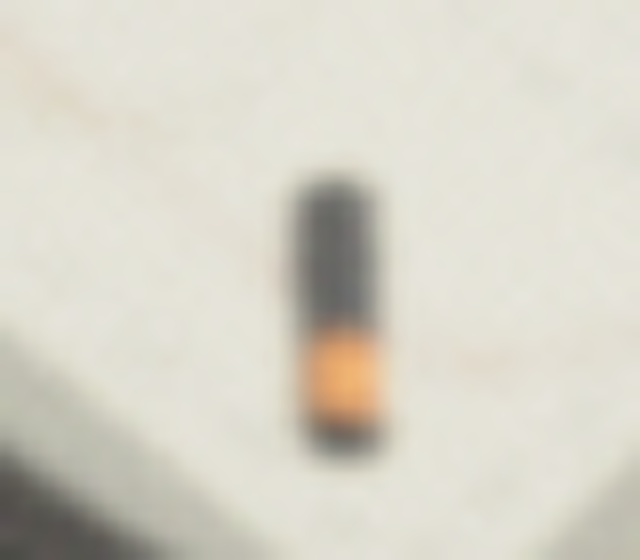

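Run:
```python
from h import *
from scipy.optimize import least_squares
t=load("top1"); s=load("scene1")
px=lambda l,u0,v0,k: np.array([[u0+(x+.5)/k-.5,v0+(y+.5)/k-.5] for x,y in l])
# order: (40,70)TL,(40,-70)TR,(-60,-70)BR,(-60,70)BL
C=np.array([[40,70,14.8],[40,-70,14.8],[-60,-70,14.8],[-60,70,14.8]])/1e3
O=np.array([[21.5,46,14.8],[21.5,-46,14.8],[-21.5,-46,14.8],[-21.5,46,14.8]])/1e3
mt=px([(93,140),(551,65),(603,385),(150,462)],250,220,8)
mo=px([(165,175),(488,137),(518,280),(195,335)],250,220,8)
ms=px([(270,85),(655,245),(500,475),(103,305)],255,205,10)
def tr(p,P): return R.from_euler('z',p[3]).apply(P)+p[:3]
def f(p,full=True):
    a=[proj(t,tr(p,C))-mt,proj(t,tr(p,O))-mo,proj(s,tr(p,C))-ms]
    return np.concatenate(a).ravel()
r=least_squares(f,[.61,.19,.03,.16]); print("bay",r.x,"top z",r.x[2]+.0148); print(f(r.x).round(2))
# cell ends
zt=lambda x,y:px([(x,y)],410,240,12)[0]; zs=lambda x,y:px([(x,y)],360,285,16)[0]
def tri(a,b):
    d1=ray(t,*a);d1/=np.linalg.norm(d1);d2=ray(s,*b);d2/=np.linalg.norm(d2)
    A=np.c_[d1,-d2]; k=np.linalg.lstsq(A,s["p"]-t["p"],rcond=None)[0]
    p,q=t["p"]+k[0]*d1,s["p"]+k[1]*d2; return (p+q)/2,np.linalg.norm(p-q)
print(tri(zt(203,205),zs(336,185))); print(tri(zt(343,392),zs(343,452)))
for z in (.007,.015):
  a=atz(t,*zt(203,205),z);b=atz(t,*zt(343,392),z); d=b-a
  print(z,(a+b)/2,np.linalg.norm(d),np.arctan2(d[1],d[0]))
```

```text
bay [0.62290894 0.19330253 0.02606927 0.17706003] top z 0.0408692676591991
[-0.07  0.14 -0.21 -0.18  0.31  0.24 -0.88  0.53  1.92  1.53 -0.84 -0.11
 -1.63 -0.63  0.93 -1.05 -0.   -0.75  1.28  0.27  0.31  0.79 -0.77 -0.52]
(array([ 0.60830079, -0.13302065,  0.01587933]), np.float64(0.0007485169580882919))
(array([ 0.57085959, -0.16190911,  0.00674896]), np.float64(0.0018147452258885748))
0.007 [ 0.59068354 -0.14870465  0.007     ] 0.04726080049333556 -2.5180344608727996
0.015 [ 0.58963683 -0.14716281  0.015     ] 0.046980144463197246 -2.5180344608728
```

```bash
cat >> h.py <<'E'
def plan(P,psi,tilt=0,st=None):
    """tool target pos P, tool x yaw psi (deg), tilt about tool y (deg). print deltas in tool axes, m and rotvec deg"""
    st=st or status.get_state(); Rc=rot(st["orientation"])
    Rt=R.from_matrix(np.c_[[np.cos(np.radians(psi)),np.sin(np.radians(psi)),0],[np.sin(np.radians(psi)),-np.cos(np.radians(psi)),0],[0,0,-1]])*R.from_euler('y',tilt,degrees=True)
    d=Rc.inv().apply(np.array(P)-st["eef_pos"]); w=np.degrees((Rc.inv()*Rt).as_rotvec())
    print("clock",round(st["clock"],2),"pos",st["eef_pos"].round(4),"F",st["force"].round(1),"w",round(st["width"]*88,1),"q",st["qpos"].round(2))
    print("d world",(np.array(P)-st["eef_pos"]).round(4),"| d tool share",(d*10).round(3),"| rot share",(w/60).round(3))
E
python3 - <<'E'
from h import *
st=status.get_state(); c=load("top1"); 
f=grab_frame("wrist"); Rc=rot(st["orientation"])
print(Rc.inv().apply(f["xyz"]-st["eef_pos"]), (Rc.inv()*rot(f["orientation"])).as_matrix().round(3))
plan([.52,.17,.24],100); plan([.55,-.1,.2],36)
E
```

```text
[ 0.07281398  0.00110472 -0.124553  ] [[-0.    -0.96  -0.281]
 [ 1.     0.    -0.001]
 [ 0.001 -0.281  0.96 ]]
clock 0.3 pos [0.229  0.5273 0.2604] F [ 0.5 -0.1 -1.1] w 88.1 q [ 0.95  0.18  1.61 -0.    1.35 -0.21]
d world [ 0.291  -0.3573 -0.0204] | d tool share [-4.092 -2.117  0.205] | rot share [-0.001  0.     0.942]
clock 0.3 pos [0.229  0.5273 0.2604] F [ 0.5 -0.1 -1.1] w 88.1 q [ 0.95  0.18  1.61 -0.    1.35 -0.21]
d world [ 0.321  -0.6273 -0.0604] | d tool share [-5.444 -4.474  0.606] | rot share [-0.000e+00  1.000e-03  2.009e+00]
```

```bash
cat >> h.py <<'E'
def rows(P,psi,tilt=0,n=10,nr=None,st=None,grip=None):
    st=st or status.get_state(); Rc=rot(st["orientation"]); p0=st["eef_pos"]; nr=nr or n
    a=np.radians(psi); Rt=R.from_matrix(np.c_[[np.cos(a),np.sin(a),0],[np.sin(a),-np.cos(a),0],[0,0,-1]])*R.from_euler('y',tilt,degrees=True)
    w=(Rc.inv()*Rt).as_rotvec(); dp=(np.array(P)-p0)/n
    print("clock",round(st["clock"],2),"pos",p0.round(4),"F",st["force"].round(1),"w",round(st["width"]*88,1),"q",st["qpos"].round(2),"turn/row deg",np.degrees(w/nr).round(1),"mm/row",(dp*1e3).round(1))
    out=[]
    for i in range(n):
        Ri=Rc*R.from_rotvec(w*min(i/nr,1)); s=Ri.inv().apply(dp)*10; r=np.degrees(w/nr)/60 if i<nr else np.zeros(3)
        out.append([[round(float(x),3)+0. for x in s],[round(float(x),3)+0. for x in r],grip])
    for o in out: print(str(o)+",")
E
python3 - <<'E'
from h import *
rows([.52,.17,.24],100,n=10,grip=-1)
E
```

```text
clock 0.3 pos [0.229  0.5273 0.2604] F [ 0.5 -0.1 -1.1] w 88.1 q [ 0.95  0.18  1.61 -0.    1.35 -0.21] turn/row deg [-0.   0.   5.7] mm/row [ 29.1 -35.7  -2. ]
[[-0.409, -0.212, 0.02], [0.0, 0.0, 0.094], -1],
[[-0.428, -0.17, 0.02], [0.0, 0.0, 0.094], -1],
[[-0.443, -0.127, 0.02], [0.0, 0.0, 0.094], -1],
[[-0.453, -0.083, 0.02], [0.0, 0.0, 0.094], -1],
[[-0.459, -0.038, 0.02], [0.0, 0.0, 0.094], -1],
[[-0.461, 0.007, 0.02], [0.0, 0.0, 0.094], -1],
[[-0.458, 0.053, 0.02], [0.0, 0.0, 0.094], -1],
[[-0.45, 0.097, 0.02], [0.0, 0.0, 0.094], -1],
[[-0.439, 0.141, 0.02], [0.0, 0.0, 0.094], -1],
[[-0.423, 0.184, 0.02], [0.0, 0.0, 0.094], -1],
```

Emit:
play_rows([
  [[-0.41,-0.21,0.02],[0,0,0.1],0],
  [[-0.43,-0.17,0.02],[0,0,0.1],0],
  [[-0.44,-0.13,0.02],[0,0,0.1],0],
  [[-0.45,-0.08,0.02],[0,0,0.1],0],
  [[-0.46,-0.04,0.02],[0,0,0.1],0],
  [[-0.46,0.01,0.02],[0,0,0.1],0],
  [[-0.46,0.05,0.02],[0,0,0.1],0],
  [[-0.45,0.1,0.02],[0,0,0.1],0],
  [[-0.44,0.14,0.02],[0,0,0.1],0],
  [[-0.42,0.18,0.02],[0,0,0.1],0],
], force=40)

```text
clock: 1.55
eef_pos: [0.5115, 0.1504, 0.2406]
orientation: [0.0, 0.676, 0.737, 0.001]
force: [0.4, 0.8, 0.3]
width: 0.5
```

Run:
```python
from h import *
f=grab_frame("wrist"); save(f,"w1"); rows([.56,-.12,.2],36,n=8,grip=0)
```

```text
clock 1.6 pos [0.5144 0.146  0.2404] F [ 1.6 -3.2  0.1] w 43.8 q [ 0.06  0.11  1.73 -0.    1.3  -0.02] turn/row deg [ 0.  -0.   7.3] mm/row [  5.7 -33.3  -5.1]
[[-0.336, 0.03, 0.051], [0.001, 0.0, 0.122], 0],
[[-0.329, 0.073, 0.051], [0.001, 0.0, 0.122], 0],
[[-0.317, 0.114, 0.051], [0.001, 0.0, 0.122], 0],
[[-0.3, 0.154, 0.051], [0.001, 0.0, 0.122], 0],
[[-0.278, 0.191, 0.051], [0.001, 0.0, 0.122], 0],
[[-0.252, 0.225, 0.051], [0.001, 0.0, 0.122], 0],
[[-0.221, 0.255, 0.051], [0.001, 0.0, 0.122], 0],
[[-0.187, 0.281, 0.051], [0.001, 0.0, 0.122], 0],
```

View pics/w1.png

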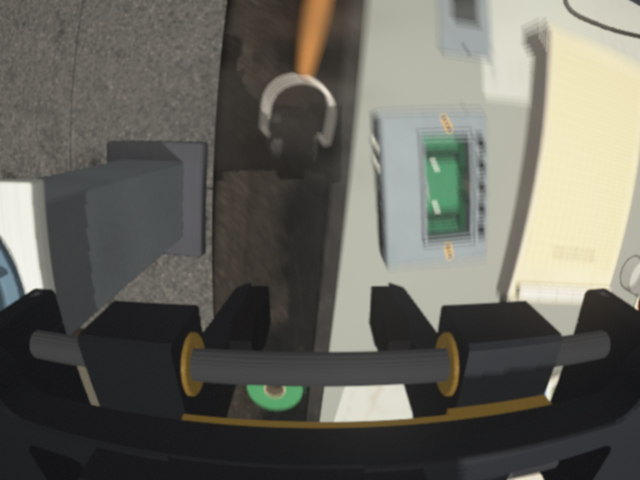

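The wrist view is motion-blurred. It shows the unit at about (430,190), with its hatch facing up. I'll go on to the cell.

Emit:
play_rows([
  [[-0.34,0.03,0.05],[0,0,0.125],0],
  [[-0.33,0.07,0.05],[0,0,0.125],0],
  [[-0.32,0.11,0.05],[0,0,0.125],0],
  [[-0.3,0.15,0.05],[0,0,0.125],0],
  [[-0.28,0.19,0.05],[0,0,0.125],0],
  [[-0.25,0.22,0.05],[0,0,0.125],0],
  [[-0.22,0.25,0.05],[0,0,0.125],0],
  [[-0.19,0.28,0.05],[0,0,0.125],0],
  [[0,0,0.0],[0,0,0],0],
  [[0,0,0.0],[0,0,0],0],
])

```text
clock: 2.85
eef_pos: [0.5521, -0.1293, 0.1994]
orientation: [0.001, 0.96, 0.281, 0.002]
force: [-0.4, 0.4, 1.1]
width: 0.503
```

Run:
```python
from h import *
f=grab_frame("wrist"); save(f,"w2"); plan([.56,-.12,.2],36)
c=load("w2"); print(proj(c,[[.59,-.148,.007]],True))
```

```text
clock 2.9 pos [ 0.5521 -0.1292  0.1994] F [ 0.2 -1.  -0.5] w 44.1 q [-0.44  0.22  1.69  0.    1.23  0.56]
d world [0.0079 0.0092 0.0006] | d tool share [ 0.116 -0.035 -0.005] | rot share [ 0.003 -0.004 -0.056]
[[361.54135319 194.00858996]]
```

View pics/w2.png

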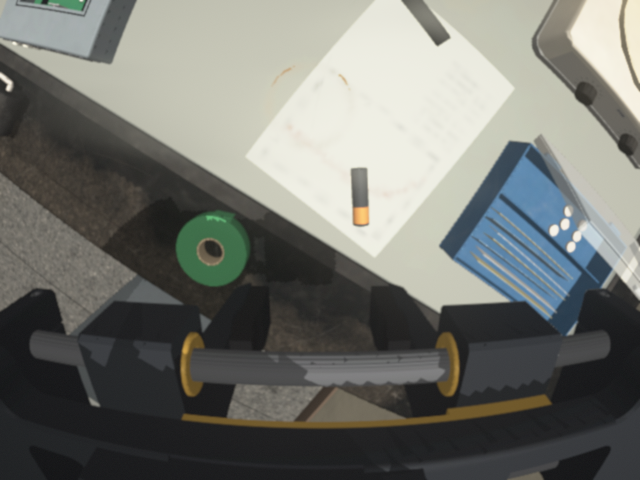

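Run:
```python
from h import *
c=load("w2"); zoom(c,330,150,64,90,6,"z5")
```

```text
(no output)
```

View pics/z5.png

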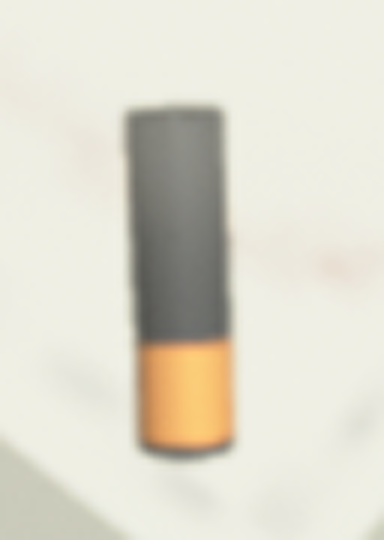

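Run:
```python
from h import *
from scipy.optimize import least_squares
c=load("w2"); m=np.array([[126,108],[222,106],[138,448],[238,445]])
m=np.c_[330+(m[:,0]+.5)/6-.5,150+(m[:,1]+.5)/6-.5]
print("cam",c["p"])
ang=np.linspace(0,2*np.pi,24,endpoint=False)
def f(p):
    x,y,a=p; ax=np.array([np.cos(a),np.sin(a),0]); lat=np.array([-np.sin(a),np.cos(a),0])
    cir=lambda s:np.array([x,y,.0071])+s*ax+.0071*(np.cos(ang)[:,None]*lat+np.sin(ang)[:,None]*np.array([0,0,1]))
    A=proj(c,cir(-.025),True);B=proj(c,cir(.025),True)
    return [A[:,0].min()-m[0,0],A[:,0].max()-m[1,0],A[:,1].min()-m[:2,1].mean(),B[:,0].min()-m[2,0],B[:,0].max()-m[3,0],B[:,1].max()-m[2:,1].mean()-.8]
r=least_squares(f,[.59,-.148,-2.52],x_scale=[.01,.01,.1]); print(r.x,np.degrees(r.x[2]),r.fun.round(2))
```

```text
cam [ 0.6130165  -0.08903019  0.3242243 ]
[ 0.58783946 -0.14767602 -2.51007715] -143.81682688433605 [-0.21  0.27 -1.01  0.33 -0.38  1.02]
```

Run:
```python
from h import *
rows([.5838,-.1506,.060],36.2,n=4,nr=1,grip=0)
```

```text
clock 2.9 pos [ 0.5521 -0.1292  0.1994] F [ 0.2 -1.  -0.5] w 44.1 q [-0.44  0.22  1.69  0.    1.23  0.56] turn/row deg [ 0.2 -0.2 -3.5] mm/row [  7.9  -5.4 -34.9]
[[0.036, 0.087, 0.349], [0.003, -0.004, -0.059], 0],
[[0.032, 0.09, 0.349], [0.0, 0.0, 0.0], 0],
[[0.032, 0.09, 0.349], [0.0, 0.0, 0.0], 0],
[[0.032, 0.09, 0.349], [0.0, 0.0, 0.0], 0],
```

Emit:
play_rows([
  [[0.036,0.087,0.35],[0.003,-0.004,-0.06],0],
  [[0.032,0.09,0.35],[0,0,0],0],
  [[0.032,0.09,0.35],[0,0,0],0],
  [[0.032,0.09,0.35],[0,0,0],0],
  [[0,0,0],[0,0,0],0],
])

```text
clock: 3.52
eef_pos: [0.5868, -0.1451, 0.0589]
orientation: [0.001, 0.948, 0.318, 0.002]
force: [-0.2, -0.5, 0.6]
width: 0.505
```

Run:
```python
from h import *
f=grab_frame("wrist"); save(f,"w3"); rows([.5838,-.1506,.024],36.2,n=2,nr=1,grip=0)
```

```text
clock 3.58 pos [ 0.5878 -0.1454  0.0607] F [0.4 0.4 0.2] w 43.9 q [-0.44  0.49  1.65  0.    0.99  0.48] turn/row deg [ 0.3 -0.2  0.9] mm/row [ -2.   -2.6 -18.4]
[[-0.032, 0.007, 0.184], [0.005, -0.004, 0.016], 0],
[[-0.032, 0.009, 0.184], [0.0, 0.0, 0.0], 0],
```

View pics/w3.png

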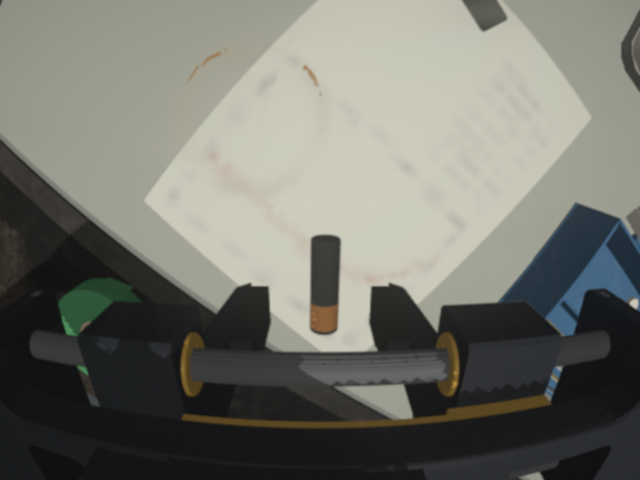

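The cell is upright in the image at about (325,285) and centred between the jaws. I'll descend.

Emit:
play_rows([
  [[-0.032,0.007,0.18],[0.005,-0.004,0.016],0],
  [[-0.032,0.008,0.13],[0,0,0],0],
  [[0,0,0.04],[0,0,0],0],
  [[0,0,0],[0,0,0],0],
])

```text
clock: 4.08
eef_pos: [0.5859, -0.1512, 0.0306]
orientation: [0.002, 0.95, 0.311, 0.002]
force: [0.0, -0.3, -0.8]
width: 0.496
```

Run:
```python
from h import *
rows([.5838,-.1506,.024],36.2,n=1,nr=1,grip=0)
```

```text
clock 4.08 pos [ 0.5859 -0.1512  0.0306] F [ 0.  -0.3 -0.8] w 43.6 q [-0.45  0.54  1.66 -0.    0.94  0.49] turn/row deg [ 0.3 -0.1  0. ] mm/row [-2.1  0.6 -6.6]
[[-0.014, -0.017, 0.066], [0.006, -0.002, 0.001], 0],
```

Emit:
play_rows([
  [[-0.014,-0.017,0.06],[0.006,-0.002,0],0],
  [[-0.007,0,0.02],[0,0,0],0],
  [[0,0,0],[0,0,0],0.5],
  [[0,0,0],[0,0,0],1],
  [[0,0,0],[0,0,0],1],
  [[0,0,0],[0,0,0],1],
], force=45)

```text
clock: 4.82
eef_pos: [0.5861, -0.1517, 0.03]
orientation: [0.001, 0.95, 0.311, 0.002]
force: [-0.5, 0.6, 5.1]
width: 0.158
```

Run:
```python
from h import *
rows([.5838,-.1506,.1],36.2,n=2,nr=1,grip=1)
```

```text
clock 4.83 pos [ 0.5861 -0.1517  0.03  ] F [-0.5  0.6  5.1] w 13.9 q [-0.45  0.54  1.66  0.    0.94  0.49] turn/row deg [ 0.2 -0.2  0. ] mm/row [-1.1  0.6 35. ]
[[-0.005, -0.01, -0.35], [0.003, -0.004, 0.0], 1],
[[-0.006, -0.011, -0.35], [0.0, 0.0, 0.0], 1],
```

Emit:
play_rows([
  [[0,0,-0.25],[0,0,0],1],
  [[0,0,-0.3],[0,0,0],1],
  [[0,0,-0.3],[0,0,0],1],
  [[0,0,0],[0,0,0],1],
  [[0,0,0],[0,0,0],1],
])

```text
clock: 5.45
eef_pos: [0.5838, -0.1512, 0.1134]
orientation: [-0.001, 0.95, 0.311, 0.0]
force: [0.6, -0.5, -0.7]
width: 0.157
```

Run:
```python
from h import *
for n in ("wrist","top","scene"): f=grab_frame(n); save(f,n+"4")
rows([.56,.15,.16],190.0,n=15,nr=15,grip=1)
c=load("wrist4"); zoom(c,240,230,160,120,5,"z6")
```

```text
clock 5.6 pos [ 0.5838 -0.1512  0.1132] F [-0.2 -0.2 -0.8] w 13.5 q [-0.45  0.41  1.64  0.    1.09  0.49] turn/row deg [  0.   -0.  -10.3] mm/row [-1.6 20.1  3.1]
[[0.106, -0.171, -0.031], [0.0, 0.0, -0.171], 1],
[[0.135, -0.15, -0.031], [0.0, 0.0, -0.171], 1],
[[0.159, -0.124, -0.031], [0.0, 0.0, -0.171], 1],
[[0.179, -0.093, -0.031], [0.0, 0.0, -0.171], 1],
[[0.192, -0.06, -0.031], [0.0, 0.0, -0.171], 1],
[[0.2, -0.025, -0.031], [0.0, 0.0, -0.171], 1],
[[0.201, 0.011, -0.031], [0.0, 0.0, -0.171], 1],
[[0.196, 0.047, -0.031], [0.0, 0.0, -0.171], 1],
[[0.184, 0.081, -0.031], [0.0, 0.0, -0.171], 1],
[[0.167, 0.113, -0.031], [0.0, 0.0, -0.171], 1],
[[0.144, 0.14, -0.031], [0.0, 0.0, -0.171], 1],
[[0.117, 0.164, -0.031], [0.0, 0.0, -0.171], 1],
[[0.086, 0.182, -0.031], [0.0, 0.0, -0.171], 1],
[[0.052, 0.195, -0.031], [0.0, 0.0, -0.171], 1],
[[0.017, 0.201, -0.031], [0.0, 0.0, -0.171], 1],
```

View pics/z6.png

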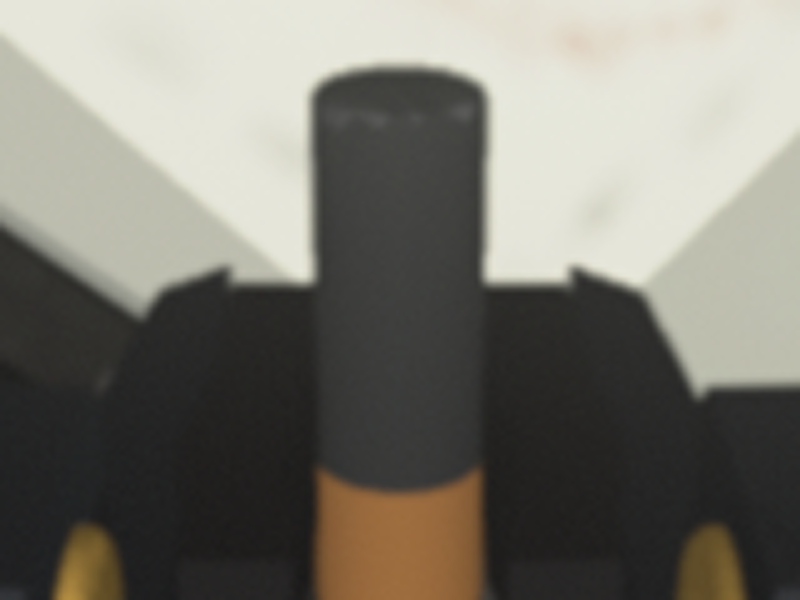

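```bash
cat > fitflat.py <<'E'
from h import *
from scipy.optimize import least_squares
ang=np.linspace(0,2*np.pi,72,endpoint=False)
def tocam(c,st_pos,st_q): pass
CP=np.array([0.07281398,0.00110472,-0.124553])
CR=R.from_matrix(np.array([[0,-.96,-.281],[1,0,-.001],[.001,-.281,.96]]))
def pt(K,P): # tool-frame points -> pixels
    q=CR.as_quat(); c={"K":K,"p":CP,"q":[q[3],q[0],q[1],q[2]]}; return proj(c,P,True)
def circ(x,y,z,pitch,d=0,yaw=0):
    ax=R.from_euler('zy',[yaw,pitch]).apply([1,0,0]); lat=R.from_euler('zy',[yaw,pitch]).apply([0,1,0]); up=np.cross(ax,lat)
    return np.array([x,y,z])+d*ax+.0071*(np.cos(ang)[:,None]*lat+np.sin(ang)[:,None]*up)
E
python3 - <<'E'
from fitflat import *
K=load("wrist4")["K"]
g=lambda x,y:(240+(x+.5)/5-.5,230+(y+.5)/5-.5)
L,T=g(312,67);Rr,B=g(487,118)
L2,Y2=g(316,480);R2,_=g(484,480)
def f(p):
    x,y,z,pi=p; E=pt(K,circ(x,y,z,pi)); E2=pt(K,circ(x,y,z,pi,-.036))
    return [E[:,0].min()-L,E[:,0].max()-Rr,E[:,1].min()-T,.3*(E[:,1].max()-B),E2[:,0].min()-L2,E2[:,0].max()-R2,.02*pi*57]
r=least_squares(f,[.03,0,.015,0]); print(r.x,np.degrees(r.x[3]),r.fun.round(2))
for z in (.01,.013,.016,.019):
  E=pt(K,circ(r.x[0],0,z,0)); print(z,E.min(0),E.max(0))
print(L,Rr,T,B)
E
```

```text
[ 0.02811446  0.00097533  0.01680756 -0.03784697] -2.1684715640257624 [-0.25  0.33  0.06 -0.2   0.28 -0.37 -0.04]
0.01 [298.36287416 247.35327812] [335.57786539 259.11319021]
0.013 [298.78925669 245.13723678] [335.26796015 256.4374421 ]
0.016 [299.19964598 243.00353767] [334.9696392 253.8696008]
0.019 [299.59489231 240.94780829] [334.68228829 251.40349899]
302.0 337.0 243.0 253.2
```

Run:
```python
from h import *
c=load("top4"); zoom(c,390,220,80,60,8,"z7"); c=load("scene4"); zoom(c,340,250,80,60,8,"z8")
```

```text
(no output)
```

View pics/z8.png

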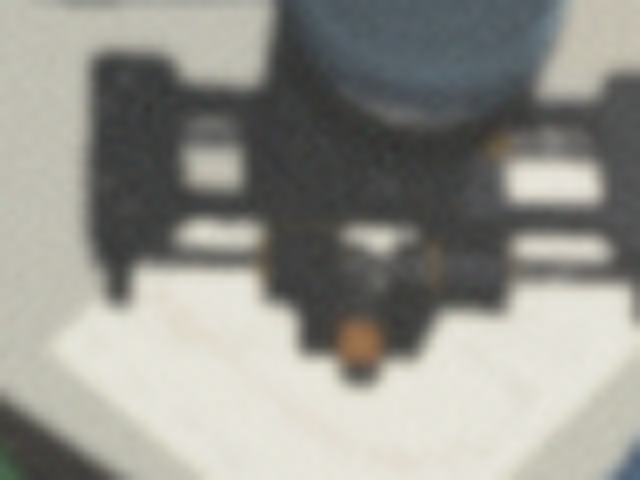

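Run:
```python
from h import *
rows([.67,.20,.2],190.0,n=15,nr=15,grip=1)
```

```text
clock 5.6 pos [ 0.5838 -0.1512  0.1132] F [-0.2 -0.2 -0.8] w 13.5 q [-0.45  0.41  1.64  0.    1.09  0.49] turn/row deg [  0.   -0.  -10.3] mm/row [ 5.7 23.4  5.8]
[[0.185, -0.155, -0.057], [0.0, 0.0, -0.171], 1],
[[0.209, -0.12, -0.057], [0.0, 0.0, -0.171], 1],
[[0.227, -0.081, -0.057], [0.0, 0.0, -0.171], 1],
[[0.238, -0.039, -0.058], [0.0, 0.0, -0.171], 1],
[[0.241, 0.004, -0.058], [0.0, 0.0, -0.171], 1],
[[0.236, 0.047, -0.058], [0.0, 0.0, -0.171], 1],
[[0.224, 0.088, -0.058], [0.0, 0.0, -0.171], 1],
[[0.205, 0.127, -0.058], [0.0, 0.0, -0.171], 1],
[[0.179, 0.161, -0.058], [0.0, 0.0, -0.171], 1],
[[0.148, 0.191, -0.058], [0.0, 0.0, -0.171], 1],
[[0.111, 0.214, -0.058], [0.0, 0.0, -0.171], 1],
[[0.071, 0.23, -0.058], [0.0, 0.0, -0.171], 1],
[[0.029, 0.239, -0.058], [0.0, 0.0, -0.171], 1],
[[-0.014, 0.241, -0.058], [0.0, 0.0, -0.171], 1],
[[-0.056, 0.234, -0.058], [0.0, 0.0, -0.171], 1],
```

Emit:
play_rows([
  [[0.19,-0.16,-0.06],[0,0,-0.175],1],
  [[0.21,-0.12,-0.06],[0,0,-0.175],1],
  [[0.23,-0.08,-0.06],[0,0,-0.175],1],
  [[0.24,-0.04,-0.06],[0,0,-0.175],1],
  [[0.24,0,-0.06],[0,0,-0.175],1],
  [[0.24,0.05,-0.06],[0,0,-0.175],1],
  [[0.22,0.09,-0.06],[0,0,-0.175],1],
  [[0.2,0.13,-0.06],[0,0,-0.175],1],
  [[0.18,0.16,-0.06],[0,0,-0.175],1],
  [[0.15,0.19,-0.06],[0,0,-0.175],1],
  [[0.11,0.21,-0.06],[0,0,-0.175],1],
  [[0.07,0.23,-0.06],[0,0,-0.175],1],
])

```text
clock: 7.1
eef_pos: [0.6349, 0.1408, 0.1717]
orientation: [-0.012, 0.13, 0.991, 0.002]
force: [1.0, 0.7, -1.5]
width: 0.152
```

Run:
```python
from h import *
rows([.67,.20,.2],190.0,n=4,nr=4,grip=1)
```

```text
clock 7.1 pos [0.6349 0.1408 0.1717] F [ 1.   0.7 -1.5] w 13.4 q [ 0.03  0.44  1.46  0.01  1.26 -1.28] turn/row deg [ 0.1 -0.4 -6.2] mm/row [ 8.8 14.8  7.1]
[[-0.045, 0.166, -0.072], [0.001, -0.006, -0.104], 1],
[[-0.063, 0.16, -0.072], [0.001, -0.006, -0.104], 1],
[[-0.081, 0.152, -0.071], [0.001, -0.006, -0.104], 1],
[[-0.097, 0.142, -0.071], [0.001, -0.006, -0.104], 1],
```

Emit:
play_rows([
  [[-0.045,0.166,-0.072],[0,-0.006,-0.104],1],
  [[-0.063,0.16,-0.072],[0,-0.006,-0.104],1],
  [[-0.081,0.152,-0.072],[0,-0.006,-0.104],1],
  [[-0.1,0.142,-0.072],[0,-0.006,-0.104],1],
  [[0,0,0],[0,0,0],1],
  [[0,0,0],[0,0,0],1],
])

```text
clock: 7.85
eef_pos: [0.6677, 0.2036, 0.1926]
orientation: [-0.005, -0.095, 0.995, 0.003]
force: [-0.3, -0.1, -0.3]
width: 0.156
```

Run:
```python
from h import *
f=grab_frame("wrist"); save(f,"w5")
plan([.67,.20,.2],190.0)
```

```text
clock 7.9 pos [0.6677 0.2035 0.1926] F [ 0.5  0.8 -0.5] w 13.5 q [ 0.12  0.51  1.32  0.01  1.32 -1.64]
d world [ 0.0023 -0.0035  0.0074] | d tool share [-0.015 -0.038 -0.074] | rot share [ 0.006 -0.009  0.016]
```

View pics/w5.png

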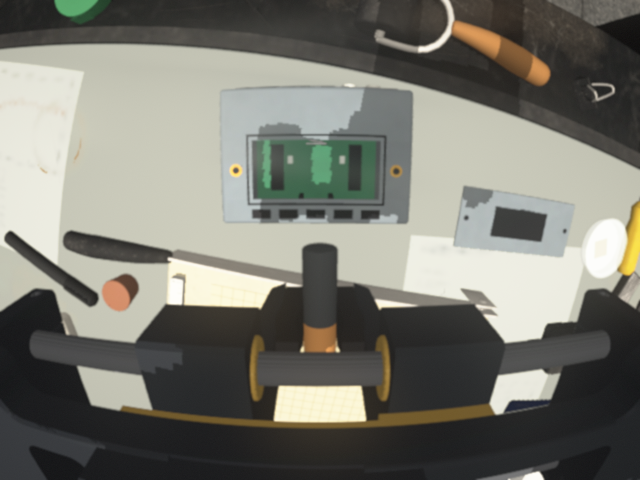

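The unit is clear in this view: panel about (222..412, 88..222), hatch about (247..386, 136..205). The held cell's flat end is at (320,245). I'll zoom in to fit the pose.

Run:
```python
from h import *
c=load("w5"); zoom(c,215,80,110,150,5,"z9"); zoom(c,310,80,110,150,5,"z10")
```

```text
(no output)
```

View pics/z9.png

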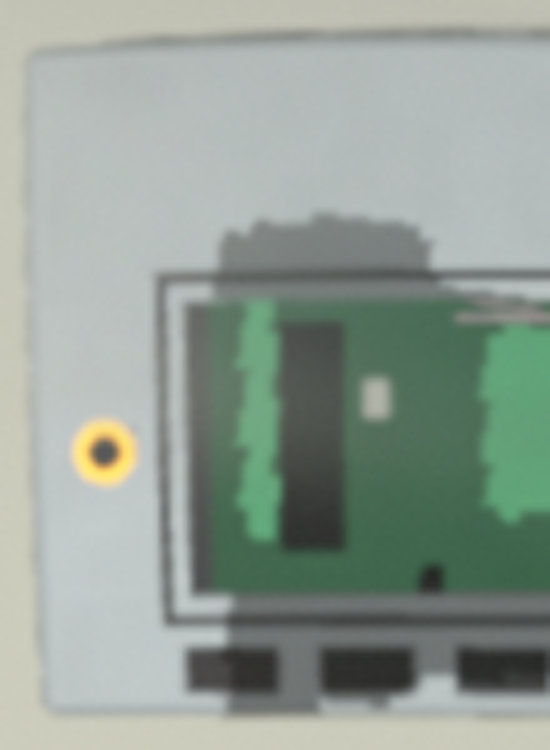

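View pics/z10.png

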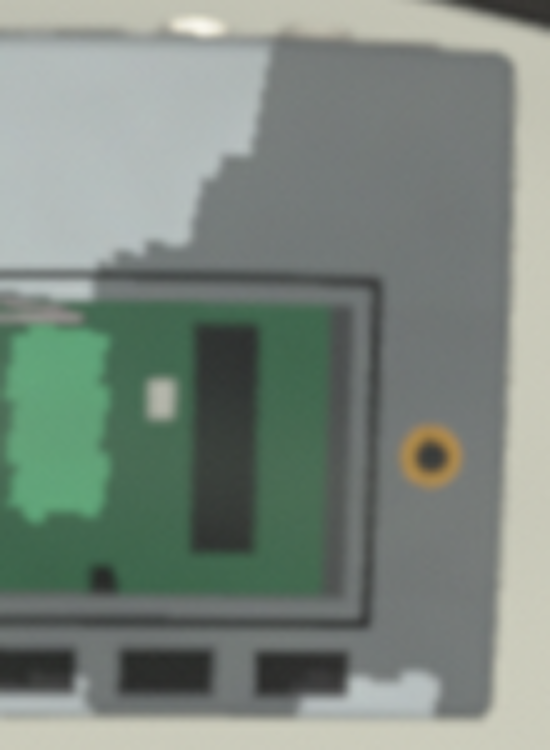

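```bash
cat > fitbay.py <<'E'
from h import *
from scipy.optimize import least_squares
def model():
    C=[[-60,-70],[40,-70],[-60,70],[40,70],[-21.5,-46],[21.5,-46],[-21.5,46],[21.5,46]]
    return np.c_[np.array(C),np.full(8,14.8)]/1e3
def fitbay(c,m,zfix=None,w=None):
    M=model()
    def f(p):
        q=np.array(p)
        z=q[3] if zfix is None else zfix
        P=R.from_euler('z',q[2]).apply(M)+[q[0],q[1],z]
        return (proj(c,P,True)-m).ravel()
    p0=[.62,.19,.17]+([.03] if zfix is None else [])
    r=least_squares(f,p0,x_scale=[.01,.01,.05]+([.01] if zfix is None else []))
    return r.x,r.fun.reshape(-1,2)
E
python3 - <<'E'
from fitbay import *
c=load("w5")
A=lambda x,y:(215+(x+.5)/5-.5,80+(y+.5)/5-.5); B=lambda x,y:(310+(x+.5)/5-.5,80+(y+.5)/5-.5)
m=np.array([A(27,48),A(44,714),B(514,50),B(493,718),A(188,301),A(200,594),B(352,303),B(343,598)])
for zf in (None,.0292,.0367):
    x,r=fitbay(c,m,zf); print(zf,x,np.degrees(x[2])); print(r.round(1).tolist(), (r**2).sum())
E
```

```text
None [0.62060627 0.19367123 0.18607779 0.03394934] 10.661472133536238
[[-0.0, 0.1], [0.3, 0.3], [0.4, 0.3], [0.0, -0.0], [0.2, 0.1], [-0.9, -0.2], [-0.1, 0.1], [0.0, -0.6]] 1.7586215634536564
0.0292 [0.62090816 0.19371468 0.1860795 ] 10.661570262123663
[[1.6, 1.3], [1.8, -0.8], [-1.2, 1.4], [-1.5, -1.1], [1.3, 0.5], [0.2, -0.8], [-1.2, 0.4], [-1.0, -1.3]] 21.59999372362627
0.0367 [0.62043164 0.19364607 0.18607678] 10.661413901944616
[[-1.0, -0.5], [-0.6, 0.9], [1.4, -0.4], [0.9, 0.6], [-0.4, -0.1], [-1.5, 0.2], [0.5, -0.1], [0.6, -0.3]] 8.764972149171957
```

```bash
cat > way.py <<'E'
from h import *
BAY=np.array([.6204,.1936,.0367]); YAW=10.66
FL=28.1; CZ=16.0; CY=.98   # mm, cell in tool
def tcp(xl,h,th,dy=0):
    """xl corner x (mm, bay), h corner height above floor(mm), th deg"""
    t=np.radians(th); a=np.array([np.cos(t),np.sin(t)]); n=np.array([-np.sin(t),np.cos(t)])
    p=np.array([xl,-7.1+h])+FL*a+(7.1+CZ)*n
    return BAY+R.from_euler('z',YAW,degrees=True).apply(np.array([p[0],-CY+dy,p[1]])/1e3)
def go(xl,h,th,n,nr=None,grip=1,dy=0): rows(tcp(xl,h,th,dy),180+YAW,-th,n=n,nr=nr,grip=grip)
def where(st=None):
    st=st or status.get_state(); Rb=R.from_euler('z',YAW,degrees=True)
    Q=Rb.inv()*rot(st["orientation"]); xt,yt=Q.apply([1,0,0]),Q.apply([0,1,0]); zt=Q.apply([0,0,1])
    p=Rb.inv().apply(st["eef_pos"]-BAY)*1e3
    corner=p+FL*xt+(CZ+7.1)*zt+CY*yt
    print("t",round(st["clock"],2),"corner x %.1f y %.1f h %.1f"%(corner[0],corner[1],corner[2]+7.1),"th %.1f yaw %.1f roll %.1f"%(np.degrees(np.arcsin(-xt[2])),np.degrees(np.arctan2(-xt[1],-xt[0])),np.degrees(np.arcsin(yt[2]))),"F bay",Rb.inv().apply(st["force"]).round(1),"w",round(st["width"]*88,1))
E
python3 - <<'E'
from way import *
where(); go(-6,40,40,6)
E
```

```text
t 7.9 corner x 20.0 y 2.0 h 140.2 th -0.5 yaw 0.3 roll 0.3 F bay [ 0.7  0.7 -0.5] w 13.5
clock 7.9 pos [0.6677 0.2035 0.1926] F [ 0.5  0.8 -0.5] w 13.5 q [ 0.12  0.51  1.32  0.01  1.32 -1.64] turn/row deg [ 0.1 -6.8  0. ] mm/row [ -7.7  -1.8 -14.5]
[[0.078, -0.004, 0.146], [0.001, -0.113, 0.0], 1],
[[0.095, -0.004, 0.136], [0.001, -0.113, 0.0], 1],
[[0.11, -0.004, 0.124], [0.001, -0.113, 0.0], 1],
[[0.124, -0.003, 0.11], [0.001, -0.113, 0.0], 1],
[[0.136, -0.003, 0.095], [0.001, -0.113, 0.0], 1],
[[0.146, -0.003, 0.078], [0.001, -0.113, 0.0], 1],
```

Emit:
play_rows([
  [[0.078,-0.004,0.146],[0.001,-0.115,0],1],
  [[0.095,-0.004,0.136],[0.001,-0.115,0],1],
  [[0.11,-0.004,0.124],[0.001,-0.115,0],1],
  [[0.124,-0.003,0.11],[0.001,-0.115,0],1],
  [[0.136,-0.003,0.095],[0.001,-0.115,0],1],
  [[0.146,-0.003,0.078],[0.001,-0.115,0],1],
  [[0,0,0],[0,0,0],1],
  [[0,0,0],[0,0,0],1],
])

```text
clock: 8.9
eef_pos: [0.6225, 0.1949, 0.1066]
orientation: [0.332, -0.086, 0.938, 0.041]
force: [0.4, 0.4, -1.1]
width: 0.156
```

Run:
```python
from way import *
where(); go(-6,40,40,1)
f=grab_frame("wrist"); save(f,"w6"); f=grab_frame("scene"); save(f,"s6"); zoom(load("s6"),230,150,130,100,6,"z11")
```

```text
t 8.9 corner x -4.9 y 2.5 h 41.4 th 39.1 yaw -0.7 roll 1.1 F bay [ 0.5  0.3 -1.1] w 13.7
clock 8.9 pos [0.6225 0.1949 0.1066] F [ 0.4  0.4 -1.1] w 13.7 q [ 0.09  0.29  2.    0.44  0.19 -2.07] turn/row deg [ 1.  -0.9 -0.5] mm/row [-1.3 -2.1 -1.3]
[[0.02, -0.019, -0.001], [0.017, -0.015, -0.009], 1],
```

View pics/w6.png

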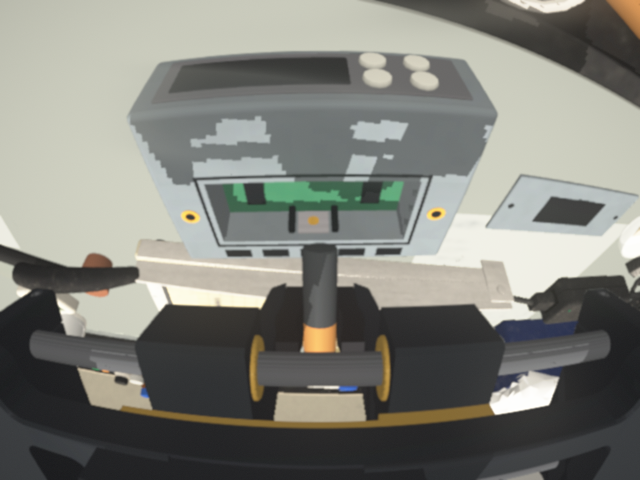

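View pics/z11.png

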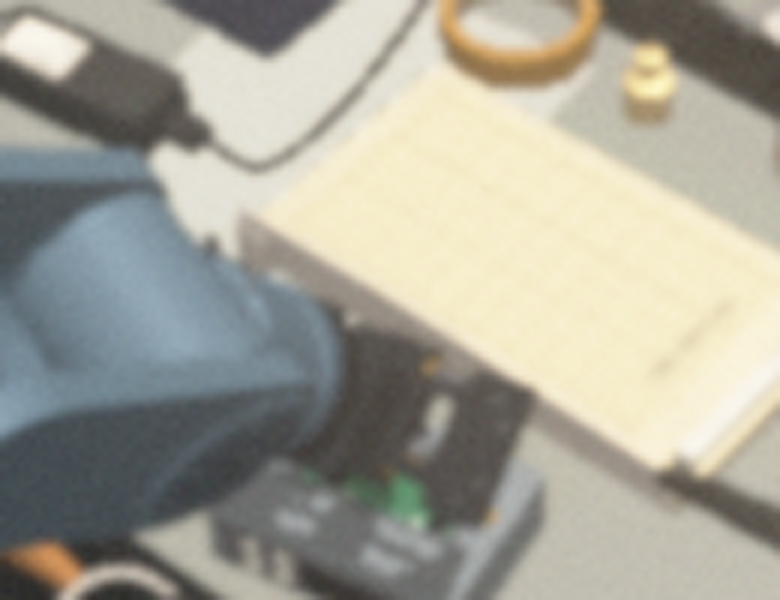

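The wrist view shows the contact dot at (313,220) between the cheeks at (292/335), and the cell axis at x≈320. So the cell sits a few mm to the +y side. I'll check this against the model.

Run:
```python
from way import *
c=load("w6"); Rb=R.from_euler('z',YAW,degrees=True)
B=lambda x,y,z:BAY+Rb.apply(np.array([x,y,z])/1e3)
for P in [(25,0,0),(22.5,9.5,7.8),(22.5,-9.5,7.8),(-21.5,-46,14.8),(-21.5,46,14.8),(21.5,-46,14.8),(21.5,46,14.8),(40,-70,14.8),(40,70,14.8)]: print(P,proj(c,B(*P),True).round(1))
zoom(c,180,160,280,120,2.85,"z12"); zoom(c,260,190,120,100,6.5,"z13")
```

```text
(25, 0, 0) [[313.5 219.9]]
(22.5, 9.5, 7.8) [[332.  228.7]]
(22.5, -9.5, 7.8) [[295.2 229.2]]
(-21.5, -46, 14.8) [[203.9 182.5]]
(-21.5, 46, 14.8) [[421.9 179.7]]
(21.5, -46, 14.8) [[223.8 240.2]]
(21.5, 46, 14.8) [[403.7 237.8]]
(40, -70, 14.8) [[190.  259.4]]
(40, 70, 14.8) [[438.2 256. ]]
```

View pics/z12.png

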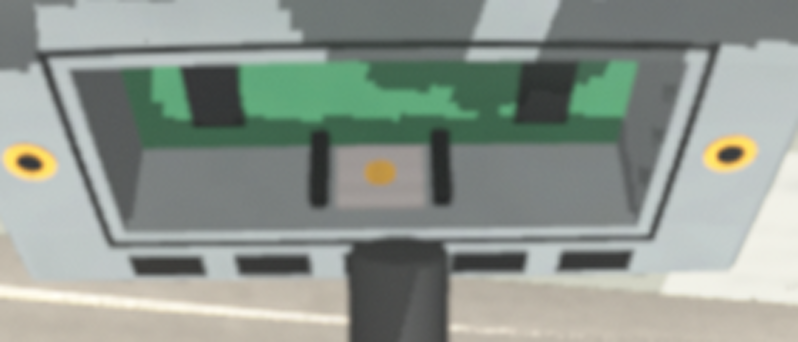

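View pics/z13.png

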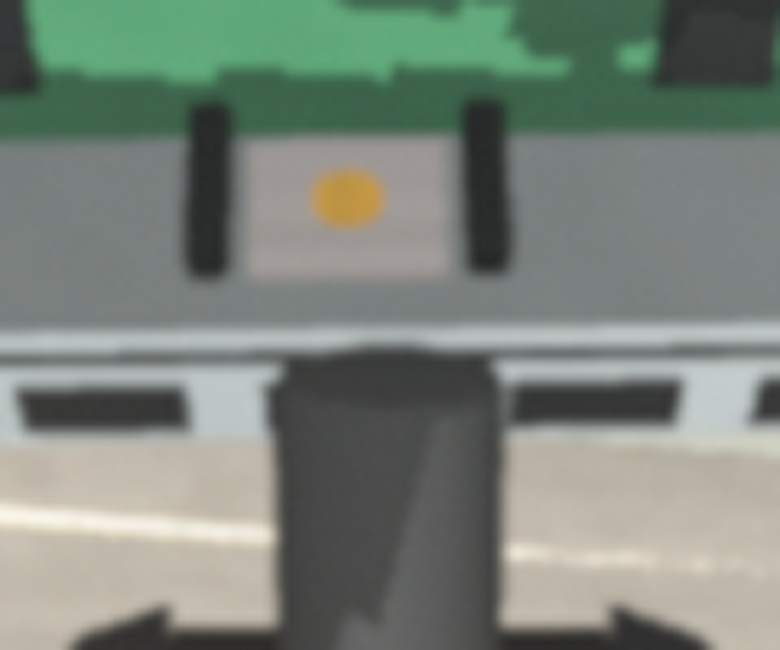

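Run:
```python
from way import *
go(-8,14,33,4,3)
```

```text
clock 9.0 pos [0.6228 0.1951 0.1069] F [ 0.7 -0.8 -0.5] w 13.3 q [ 0.09  0.29  2.    0.44  0.19 -2.07] turn/row deg [ 0.3  2.1 -0.1] mm/row [ 0.2 -0.5 -7.2]
[[0.045, -0.006, 0.056], [0.006, 0.034, -0.002], 1],
[[0.043, -0.006, 0.057], [0.006, 0.034, -0.002], 1],
[[0.04, -0.006, 0.059], [0.006, 0.034, -0.002], 1],
[[0.038, -0.005, 0.06], [0.0, 0.0, 0.0], 1],
```

Emit:
play_rows([
  [[0.045,-0.006,0.056],[0.006,0.034,-0.002],1],
  [[0.043,-0.006,0.057],[0.006,0.034,-0.002],1],
  [[0.04,-0.006,0.059],[0.006,0.034,-0.002],1],
  [[0.038,-0.005,0.06],[0,0,0],1],
  [[0,0,0],[0,0,0],1],
])

```text
clock: 9.62
eef_pos: [0.6288, 0.1926, 0.0825]
orientation: [0.285, -0.088, 0.954, 0.025]
force: [-0.8, 0.4, -0.2]
width: 0.156
```

Run:
```python
from way import *
where(); go(-9,8,33,2)
```

```text
t 9.62 corner x -2.8 y -1.6 h 18.1 th 33.2 yaw -0.1 roll -0.2 F bay [-0.7  0.5 -0.2] w 13.7
clock 9.62 pos [0.6288 0.1926 0.0825] F [-0.8  0.4 -0.2] w 13.7 q [ 0.1   0.35  1.93  0.16  0.29 -1.79] turn/row deg [-0.1  0.1 -0. ] mm/row [-3.1  0.2 -5.1]
[[0.053, 0.008, 0.026], [-0.002, 0.002, 0.0], 1],
[[0.053, 0.008, 0.026], [-0.002, 0.002, 0.0], 1],
```

Emit:
play_rows([
  [[0.06,0.008,0.02],[-0.002,0.002,0],1],
  [[0.05,0.006,0.03],[0,0,0],1],
  [[0,0,0],[0,0,0],1],
])

```text
clock: 10.0
eef_pos: [0.6214, 0.1927, 0.0716]
orientation: [0.284, -0.088, 0.954, 0.025]
force: [-0.4, 0.6, -0.2]
width: 0.154
```

Run:
```python
from way import *
where(); go(-10,5,33,2)
f=grab_frame("wrist"); save(f,"w7"); zoom(load("w7"),200,140,240,160,3.3,"z14")
```

```text
t 10.0 corner x -10.1 y -0.1 h 7.3 th 33.1 yaw -0.1 roll -0.1 F bay [-0.3  0.6 -0.2] w 13.5
clock 10.0 pos [0.6214 0.1927 0.0716] F [-0.4  0.6 -0.2] w 13.5 q [ 0.1   0.36  1.94  0.18  0.26 -1.81] turn/row deg [-0.1  0.1 -0. ] mm/row [ 0.1  0.1 -1.2]
[[0.006, 0.001, 0.01], [-0.001, 0.001, -0.001], 1],
[[0.006, 0.001, 0.01], [-0.001, 0.001, -0.001], 1],
```

View pics/z14.png

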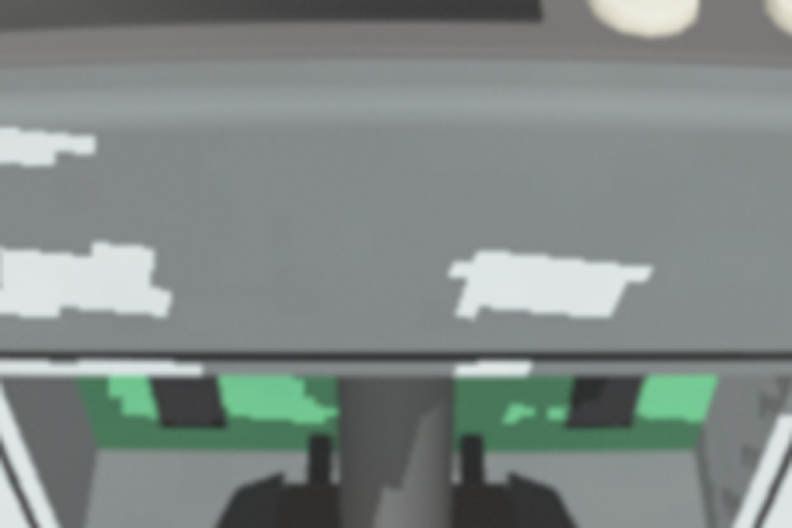

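The cell's flat end is in the hatch and centred between the cheeks: cell mid 396, cheeks' mid 396 in the zoom. I'll lower it and press back.

Run:
```python
from way import *
go(-13,1,33,3)
```

```text
clock 10.05 pos [0.6217 0.1927 0.0719] F [ 0.8 -0.7 -0.2] w 13.7 q [ 0.1   0.36  1.94  0.18  0.26 -1.81] turn/row deg [-0.  0. -0.] mm/row [-1.  -0.1 -2.2]
[[0.021, 0.0, 0.013], [-0.001, 0.001, 0.0], 1],
[[0.021, 0.0, 0.013], [-0.001, 0.001, 0.0], 1],
[[0.021, 0.0, 0.013], [-0.001, 0.001, 0.0], 1],
```

Emit:
play_rows([
  [[0.021,0,0.013],[0,0,0],1],
  [[0.021,0,0.013],[0,0,0],1],
  [[0.021,0,0.013],[0,0,0],1],
])

```text
clock: 10.42
eef_pos: [0.6213, 0.1923, 0.0678]
orientation: [0.287, -0.088, 0.953, 0.025]
force: [1.8, 0.4, 0.8]
width: 0.156
```

Run:
```python
from way import *
where(); go(-18,0.5,32,2)
```

```text
t 10.43 corner x -10.0 y -0.5 h 3.4 th 33.5 yaw -0.1 roll -0.1 F bay [1.9 0.1 0.8] w 13.7
clock 10.43 pos [0.6213 0.1923 0.0678] F [1.8 0.4 0.8] w 13.7 q [ 0.1   0.37  1.95  0.19  0.24 -1.83] turn/row deg [-0.1  0.8 -0. ] mm/row [-3.5 -0.4 -1.6]
[[0.038, 0.002, -0.006], [-0.002, 0.013, -0.001], 1],
[[0.038, 0.002, -0.006], [-0.002, 0.013, -0.001], 1],
```

Emit:
play_rows([
  [[0.03,0.003,0.02],[-0.002,0,0],1],
  [[0.04,0.002,0.02],[0,0,0],1],
])

```text
clock: 10.68
eef_pos: [0.6204, 0.1923, 0.0632]
orientation: [0.291, -0.088, 0.952, 0.026]
force: [-7.8, 0.4, 25.0]
width: 0.154
```

Run:
```python
from way import *
where(); go(-18,0.5,32,2)
```

```text
t 10.68 corner x -10.6 y -0.3 h -1.3 th 34.0 yaw -0.1 roll -0.1 F bay [-7.6  1.9 25. ] w 13.5
clock 10.68 pos [0.6204 0.1923 0.0632] F [-7.8  0.4 25. ] w 13.5 q [ 0.1   0.38  1.95  0.22  0.22 -1.86] turn/row deg [-0.1  1.  -0. ] mm/row [-3.1 -0.4  0.7]
[[0.022, 0.002, -0.023], [-0.001, 0.016, -0.001], 1],
[[0.022, 0.002, -0.023], [-0.001, 0.016, -0.001], 1],
```

Up-force is 25 N with a −x component, so either the floor is reached or a fingertip is on the far edge. I'll back up a little and shift towards the spring.

Emit:
play_rows([
  [[0.015,0.002,-0.04],[0,0,0],1],
  [[0.05,0.002,-0.02],[0,0,0],1],
])

```text
clock: 10.92
eef_pos: [0.613, 0.191, 0.0654]
orientation: [0.293, -0.088, 0.952, 0.026]
force: [6.7, 0.8, 4.7]
width: 0.155
```

Run:
```python
from way import *
where(); go(-18,0.5,32,2)
f=grab_frame("wrist"); save(f,"w8"); zoom(load("w8"),200,140,240,160,3.3,"z15")
```

```text
t 10.93 corner x -18.1 y -0.2 h 1.0 th 34.2 yaw -0.1 roll -0.1 F bay [ 6.7 -0.5  4.7] w 13.7
clock 10.93 pos [0.613  0.191  0.0654] F [6.7 0.8 4.7] w 13.7 q [ 0.1   0.36  1.98  0.23  0.22 -1.87] turn/row deg [-0.1  1.1 -0. ] mm/row [ 0.7  0.2 -0.4]
[[-0.003, 0.001, 0.007], [-0.001, 0.018, -0.001], 1],
[[-0.003, 0.001, 0.007], [-0.001, 0.018, -0.001], 1],
```

View pics/z15.png

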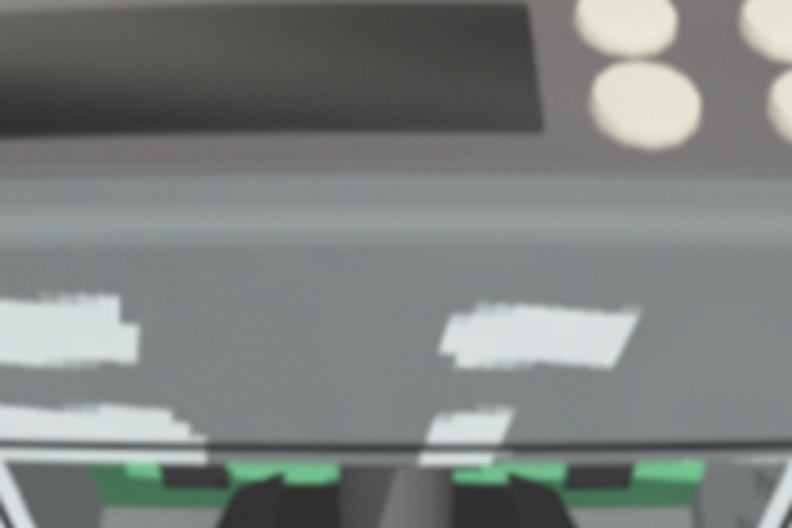

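Run:
```python
from way import *
go(-23,1,30.5,3)
```

```text
clock 10.97 pos [0.6126 0.191  0.0654] F [7.2 1.7 3. ] w 13.8 q [ 0.1   0.36  1.98  0.23  0.22 -1.87] turn/row deg [-0.1  1.2 -0. ] mm/row [-0.8 -0.1 -0.2]
[[0.008, 0.001, -0.003], [-0.001, 0.02, 0.0], 1],
[[0.008, 0.001, -0.003], [-0.001, 0.02, 0.0], 1],
[[0.008, 0.001, -0.002], [-0.001, 0.02, 0.0], 1],
```

Emit:
play_rows([
  [[0.02,0.001,-0.003],[-0.001,0.025,0],1],
  [[0.015,0.001,-0.003],[-0.001,0.025,0],1],
  [[0.015,0.001,-0.002],[-0.001,0.025,0],1],
])

```text
clock: 11.35
eef_pos: [0.6104, 0.1904, 0.0647]
orientation: [0.257, -0.089, 0.962, 0.024]
force: [9.8, 3.4, -5.7]
width: 0.156
```

Run:
```python
from way import *
where(); go(-25.5,.7,26.5,3)
```

```text
t 11.35 corner x -23.2 y -0.3 h 1.1 th 29.9 yaw -0.2 roll 0.0 F bay [10.2  1.5 -5.7] w 13.7
clock 11.35 pos [0.6104 0.1904 0.0647] F [ 9.8  3.4 -5.7] w 13.7 q [ 0.1   0.36  1.94  0.14  0.32 -1.78] turn/row deg [-0.   1.1 -0. ] mm/row [-0.1  0.1 -0.4]
[[0.003, 0.001, 0.003], [0.0, 0.019, -0.001], 1],
[[0.003, 0.001, 0.003], [0.0, 0.019, -0.001], 1],
[[0.003, 0.001, 0.003], [0.0, 0.019, -0.001], 1],
```

Emit:
play_rows([
  [[0.01,0.002,0.006],[0,0.022,-0.001],1],
  [[0.01,0.002,0.006],[0,0.022,-0.001],1],
  [[0.01,0.001,0.004],[0,0.022,-0.001],1],
])

```text
clock: 11.72
eef_pos: [0.612, 0.1907, 0.0633]
orientation: [0.227, -0.09, 0.969, 0.021]
force: [9.0, 2.7, -4.4]
width: 0.155
```

Run:
```python
from way import *
where(); go(-27,.5,22,3)
f=grab_frame("wrist"); save(f,"w9"); cv2.imwrite("pics/z16.png",load("w9")["im"])
f=grab_frame("top"); save(f,"t9"); zoom(load("t9"),240,200,110,90,7,"z17")
```

```text
t 11.72 corner x -23.7 y -0.3 h 0.5 th 26.4 yaw -0.0 roll -0.1 F bay [ 9.3  1.  -4.4] w 13.6
clock 11.72 pos [0.612  0.1907 0.0633] F [ 9.   2.7 -4.4] w 13.6 q [ 0.1   0.38  1.89  0.09  0.41 -1.73] turn/row deg [-0.   1.5 -0. ] mm/row [-0.3  0.  -0.4]
[[0.004, 0.001, 0.002], [0.0, 0.024, 0.0], 1],
[[0.004, 0.001, 0.003], [0.0, 0.024, 0.0], 1],
[[0.004, 0.001, 0.003], [0.0, 0.024, 0.0], 1],
```

View pics/z16.png

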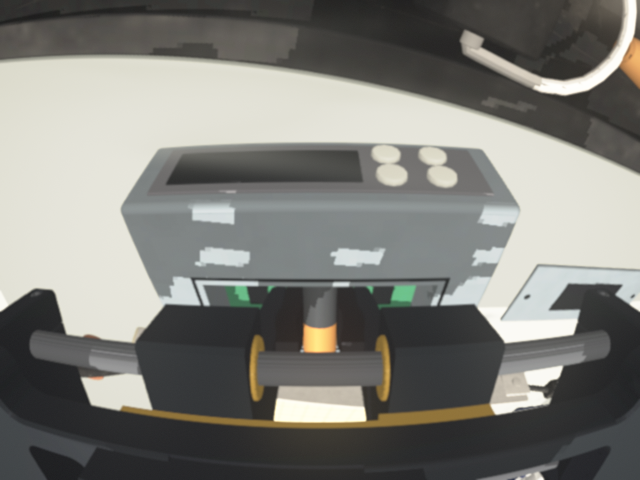

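View pics/z17.png

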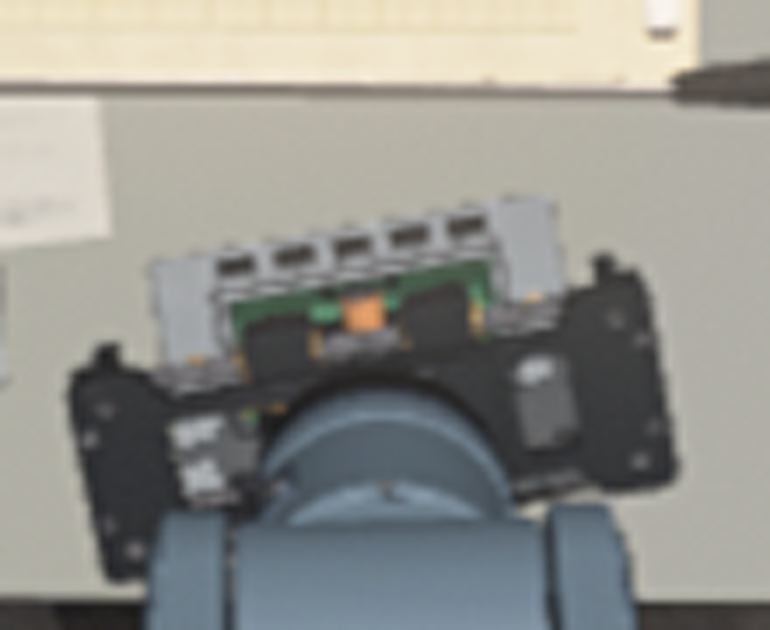

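The top view shows the orange button end just inside the far edge, with a thin green gap between. I'll press further and keep rotating down.

Emit:
play_rows([
  [[0.035,0.001,-0.005],[0,0.008,0],1],
  [[0.025,0.001,0],[0,0.02,0],1],
  [[0.018,0.001,0.003],[0,0.024,0],1],
])

```text
clock: 12.2
eef_pos: [0.6101, 0.1903, 0.0625]
orientation: [0.207, -0.09, 0.974, 0.018]
force: [11.9, 4.0, -5.5]
width: 0.154
```

Run:
```python
from way import *
where(); go(-27.5,.5,18,3)
```

```text
t 12.2 corner x -27.0 y -0.3 h 0.3 th 23.9 yaw -0.1 roll -0.1 F bay [12.4  1.7 -5.5] w 13.6
clock 12.2 pos [0.6101 0.1903 0.0625] F [11.9  4.  -5.5] w 13.6 q [ 0.1   0.39  1.87  0.07  0.47 -1.71] turn/row deg [-0.  2. -0.] mm/row [ 0.9  0.3 -0.6]
[[-0.006, 0.001, 0.009], [-0.001, 0.033, -0.001], 1],
[[-0.007, 0.001, 0.009], [-0.001, 0.033, -0.001], 1],
[[-0.007, 0.001, 0.009], [-0.001, 0.033, -0.001], 1],
```

Emit:
play_rows([
  [[0.006,0.002,0.006],[0,0.035,-0.001],1],
  [[0.006,0.002,0.008],[0,0.035,-0.001],1],
  [[0.004,0.001,0.008],[0,0.035,-0.001],1],
])

```text
clock: 12.58
eef_pos: [0.6132, 0.191, 0.0604]
orientation: [0.156, -0.092, 0.983, 0.013]
force: [9.9, 2.9, -6.4]
width: 0.155
```

Run:
```python
from way import *
where(); go(-28,.5,12,3)
```

```text
t 12.57 corner x -27.1 y -0.3 h 0.1 th 18.0 yaw 0.0 roll -0.1 F bay [10.3  1.1 -6.4] w 13.7
clock 12.57 pos [0.6132 0.191  0.0604] F [ 9.9  2.9 -6.4] w 13.7 q [ 0.11  0.42  1.79  0.04  0.61 -1.68] turn/row deg [-0.  2.  0.] mm/row [ 0.7  0.2 -0.6]
[[-0.005, 0.001, 0.008], [-0.001, 0.034, 0.0], 1],
[[-0.005, 0.001, 0.008], [-0.001, 0.034, 0.0], 1],
[[-0.006, 0.001, 0.008], [-0.001, 0.034, 0.0], 1],
```

Emit:
play_rows([
  [[0.008,0.002,0.006],[0,0.036,0],1],
  [[0.006,0.002,0.008],[0,0.036,0],1],
  [[0.006,0.001,0.008],[0,0.036,0],1],
])

```text
clock: 12.95
eef_pos: [0.6158, 0.1915, 0.0576]
orientation: [0.104, -0.092, 0.99, 0.009]
force: [10.6, 2.2, -4.2]
width: 0.152
```

Run:
```python
from way import *
where(); go(-28.5,.5,5,3)
f=grab_frame("top"); save(f,"t10"); zoom(load("t10"),240,200,110,90,7,"z18")
```

```text
t 12.95 corner x -27.6 y -0.2 h -0.4 th 12.0 yaw -0.1 roll -0.1 F bay [10.9  0.2 -4.2] w 13.4
clock 12.95 pos [0.6158 0.1915 0.0576] F [10.6  2.2 -4.2] w 13.4 q [ 0.11  0.47  1.7   0.02  0.76 -1.66] turn/row deg [-0.   2.3 -0. ] mm/row [ 0.8  0.2 -0.7]
[[-0.006, 0.001, 0.008], [-0.001, 0.039, 0.0], 1],
[[-0.007, 0.001, 0.008], [-0.001, 0.039, 0.0], 1],
[[-0.007, 0.001, 0.008], [-0.001, 0.039, 0.0], 1],
```

View pics/z18.png

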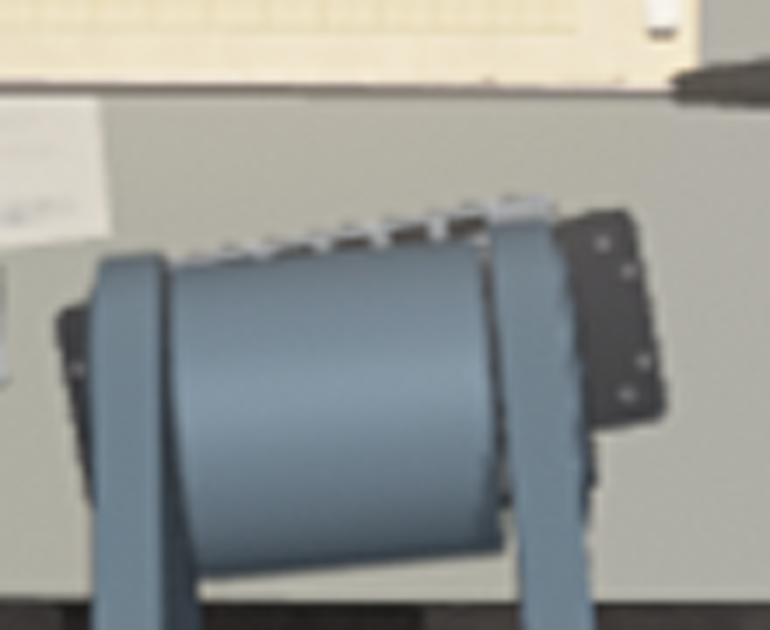

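The arm hides the hatch in the top view. Forces match the spring (10.9 N), so I'll continue.

Emit:
play_rows([
  [[0.01,0.001,0.004],[0,0.04,0],1],
  [[0.006,0.001,0.007],[0,0.04,0],1],
  [[0.006,0.001,0.007],[0,0.04,0],1],
])

```text
clock: 13.38
eef_pos: [0.618, 0.1918, 0.0549]
orientation: [0.044, -0.092, 0.995, 0.003]
force: [9.8, 1.9, -6.2]
width: 0.155
```

Run:
```python
from way import *
where(); go(-28,.3,0,3)
f=grab_frame("wrist"); save(f,"w11"); zoom(load("w11"),200,180,240,180,3.3,"z19")
```

```text
t 13.38 corner x -28.6 y -0.3 h -0.2 th 5.1 yaw -0.1 roll -0.1 F bay [ 9.9  0.  -6.2] w 13.7
clock 13.38 pos [0.618  0.1918 0.0549] F [ 9.8  1.9 -6.2] w 13.7 q [ 0.12  0.53  1.61  0.01  0.92 -1.64] turn/row deg [-0.   1.7 -0. ] mm/row [ 0.9  0.3 -0.6]
[[-0.009, 0.001, 0.007], [0.0, 0.028, -0.001], 1],
[[-0.009, 0.001, 0.007], [0.0, 0.028, -0.001], 1],
[[-0.009, 0.001, 0.007], [0.0, 0.028, -0.001], 1],
```

View pics/z19.png

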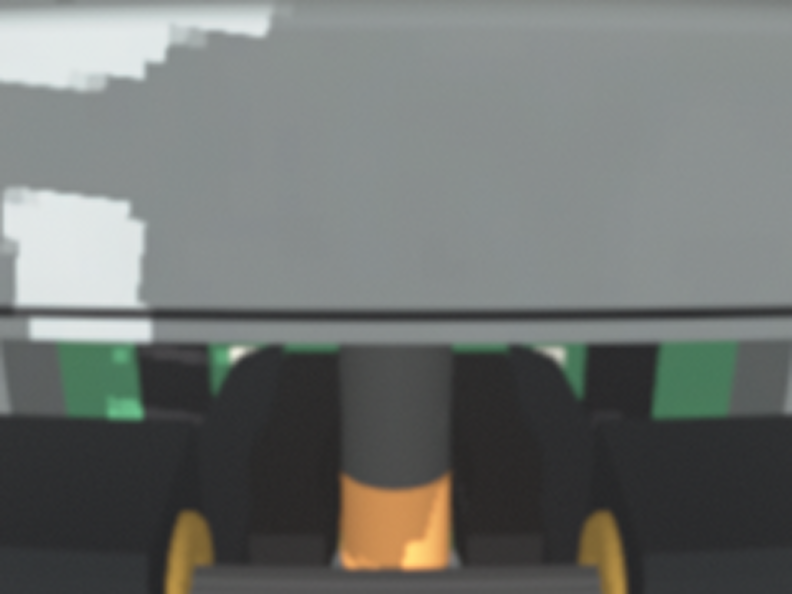

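The copper band edge is still at row ≈328, so the cell hasn't slipped. I'll lay it level, then let it go forward.

Emit:
play_rows([
  [[0.003,0.001,0.006],[0,0.034,0],1],
  [[0.002,0.001,0.007],[0,0.034,0],1],
  [[0,0.001,0.007],[0,0.034,0],1],
])

```text
clock: 13.8
eef_pos: [0.6217, 0.1925, 0.0521]
orientation: [-0.006, -0.091, 0.996, -0.001]
force: [8.2, 1.6, -1.7]
width: 0.155
```

Run:
```python
from way import *
where(); go(-27,-1,-1,2)
```

```text
t 13.8 corner x -27.3 y -0.3 h -0.2 th -0.7 yaw -0.2 roll -0.0 F bay [ 8.3  0.1 -1.7] w 13.6
clock 13.8 pos [0.6217 0.1925 0.0521] F [ 8.2  1.6 -1.7] w 13.6 q [ 0.12  0.59  1.51 -0.    1.05 -1.63] turn/row deg [-0.   0.2 -0.1] mm/row [ 0.2  0.2 -0.5]
[[-0.002, 0.002, 0.005], [0.0, 0.003, -0.002], 1],
[[-0.002, 0.002, 0.005], [0.0, 0.003, -0.002], 1],
```

Emit:
play_rows([
  [[0.003,0.002,0.02],[0,0,-0.002],1],
  [[0,0.001,0.015],[0,0,0],1],
])

```text
clock: 14.05
eef_pos: [0.6236, 0.1929, 0.052]
orientation: [-0.004, -0.092, 0.996, -0.001]
force: [4.2, 1.1, 7.2]
width: 0.152
```

Run:
```python
from way import *
where()
```

```text
t 14.05 corner x -25.3 y -0.3 h -0.4 th -0.5 yaw -0.0 roll -0.0 F bay [4.3 0.3 7.2] w 13.4
```

It's on the floor (7 N up) with the corner at −25.3. I'll open partly, as the fingers must stay inside the hatch.

Emit:
play_rows([
  [[-0.01,0,-0.005],[0,0,0],1],
  [[0,0,0],[0,0,0],0.5],
  [[0,0,0],[0,0,0],0.4],
  [[0,0,0],[0,0,0],0.4],
  [[0,0,-0.1],[0,0,0],0.4],
  [[0,0,-0.3],[0,0,0],0.4],
  [[0,0,-0.4],[0,0,0],0.4],
  [[-0.2,0,-0.4],[0,0,0],0.4],
  [[-0.3,0,-0.2],[0,0,0],0.4],
  [[0,0,0],[0,0,0],0.4],
  [[0,0,0],[0,0,0],0.4],
])

```text
clock: 15.42
eef_pos: [0.668, 0.2023, 0.19]
orientation: [-0.014, -0.093, 0.996, -0.001]
force: [-0.3, -0.1, -0.9]
width: 0.302
```

Run:
```python
from way import *
f=grab_frame("wrist"); save(f,"w12"); where()
c=load("w12"); cv2.imwrite("pics/w12.png",c["im"])
B=lambda x,y,z:BAY+R.from_euler('z',YAW,degrees=True).apply(np.array([x,y,z])/1e3)
for P in [(0,0,7),(25,0,7),(-21.5,0,14.8),(21.5,0,14.8),(10,0,7)]: print(P,proj(c,B(*P),True).round(1))
```

```text
t 15.47 corner x 19.6 y 0.7 h 138.1 th -1.6 yaw 0.0 roll 0.1 F bay [-0.7  0.3 -0.2] w 26.6
(0, 0, 7) [[318.5 171.9]]
(25, 0, 7) [[318.5 205.5]]
(-21.5, 0, 14.8) [[318.5 142.7]]
(21.5, 0, 14.8) [[318.5 202.5]]
(10, 0, 7) [[318.5 185.4]]
```

View pics/w12.png

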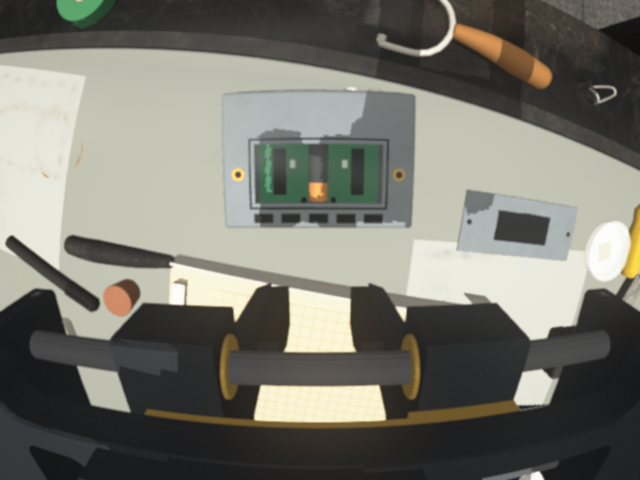

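Run:
```python
from way import *
zoom(load("w12"),240,130,160,90,5,"z20"); f=grab_frame("scene"); save(f,"s12"); zoom(load("s12"),255,205,75,60,10,"z21")
```

```text
(no output)
```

View pics/z20.png

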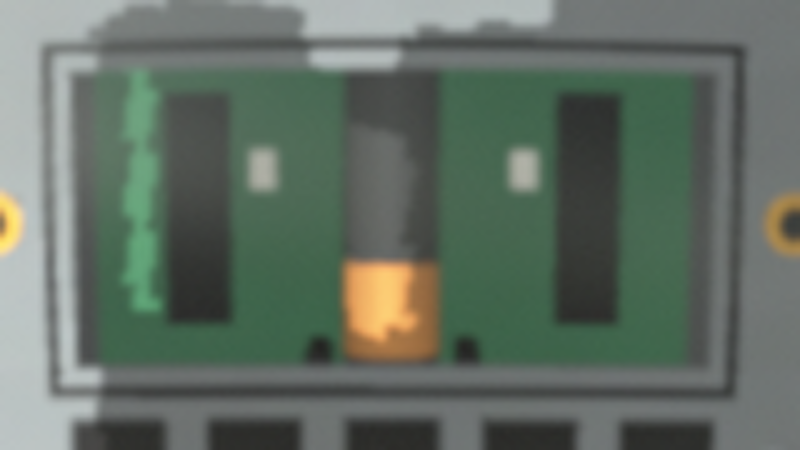

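View pics/z21.png

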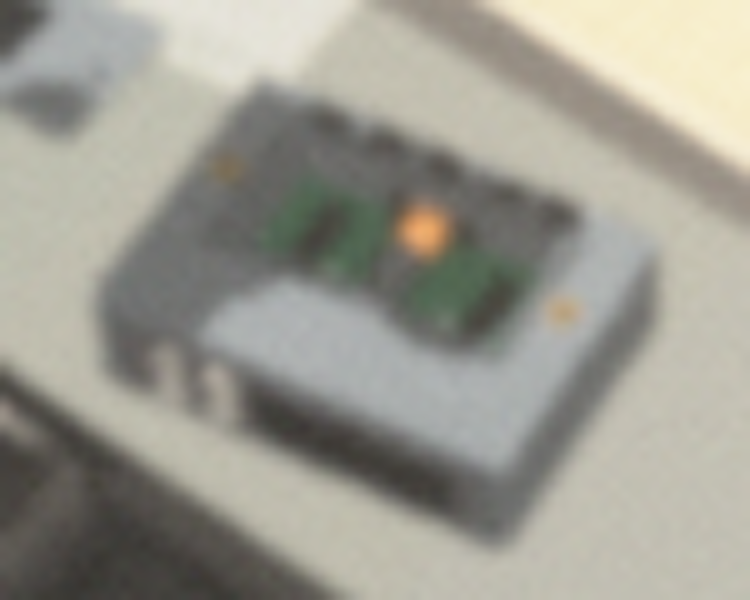

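Run:
```python
from way import *
from fitflat import pt
from scipy.optimize import brentq
c4=load("wrist4");K=c4["K"]
for cz in (.0155,.0168):
  xb=brentq(lambda x:pt(K,[[x,.001,cz-.0071]])[0,1]-328.0,-.03,.03)
  # flat end bottom rim row 243 with same cz
  xf=brentq(lambda x:pt(K,[[x,.001,cz+.0071]])[0,1]-243.0,0,.05)
  print(cz,xb,xf,"band from flat",xf-xb)
# mat image w2: cell at fitted pose; row boundary
c=load("w2"); m=np.array([.58784,-.14768]); a=-2.51008
for zm in (0,.0075):
  f=lambda s,z:proj(c,[m[0]+s*np.cos(a),m[1]+s*np.sin(a),zm+z],True)[0,1]
  g=lambda y:150+(y+.5)/6-.5
  sf=brentq(lambda s:f(s,.0)-g(106),-.05,.05); sf2=brentq(lambda s:f(s,.0142)-g(106),-.05,.05); sb=brentq(lambda s:f(s,.0142)-g(343),-.05,.05); se=brentq(lambda s:f(s,.0)-g(455),-.05,.05)
  print(zm,"flat(bottom/top) ",sf,sf2,"band",sb,"end",se)
c=load("w12")
B=lambda x,y,z:BAY+R.from_euler('z',YAW,degrees=True).apply(np.array([x,y,z])/1e3)
h=lambda y:130+(y+.5)/5-.5
for name,y,z in (("spring edge",70,14.8),("far edge",368,14.8),("band",262,7),("band z11",262,11),("end",360,7),("cheek top front",337,7.8)):
  print(name,brentq(lambda x:proj(c,B(x,0,z),True)[0,1]-h(y),-60,60))
```

```text
0.0155 -0.003780686056596458 0.02826753156559347 band from flat 0.03204821762218993
0.0168 -0.004529619996984239 0.027873993126215565 band from flat 0.0324036131231998
0 flat(bottom/top)  -0.024341734169451148 -0.025613148544212216 band 0.008230501184335643 end 0.028244166794091283
0.0075 flat(bottom/top)  -0.025013148873171506 -0.0262850327421973 band 0.006745898414093737 end 0.026364664126162028
spring edge -20.82962421103937
far edge 22.035547159967873
band 7.443859087506377
band z11 7.037988304021868
end 22.075713330939013
cheek top front 18.50930832842725
```

The cell looks seated: the band edge puts its centre at about −0.3 mm, and it is centred across. One tilted look will confirm it lies level behind the far edge.

Run:
```python
from way import *
go(0,60,32,6,grip=.4)
```

```text
clock 15.53 pos [0.668  0.2022 0.19  ] F [-0.1 -0.   0.2] w 26.5 q [ 0.12  0.53  1.3  -0.    1.34 -1.63] turn/row deg [ 0.  -5.6 -0. ] mm/row [ -6.   -1.2 -11. ]
[[0.058, -0.001, 0.112], [0.0, -0.093, 0.0], 0.4],
[[0.069, -0.001, 0.105], [0.0, -0.093, 0.0], 0.4],
[[0.079, -0.001, 0.098], [0.0, -0.093, 0.0], 0.4],
[[0.088, -0.001, 0.09], [0.0, -0.093, 0.0], 0.4],
[[0.096, -0.001, 0.081], [0.0, -0.093, 0.0], 0.4],
[[0.104, -0.001, 0.071], [0.0, -0.093, 0.0], 0.4],
```

Emit:
play_rows([
  [[0.058,0,0.112],[0,-0.093,0],0.4],
  [[0.069,0,0.105],[0,-0.093,0],0.4],
  [[0.079,0,0.098],[0,-0.093,0],0.4],
  [[0.088,0,0.09],[0,-0.093,0],0.4],
  [[0.09,0,0.06],[0,-0.093,0],0.4],
  [[0.09,0,0.05],[0,-0.093,0],0.4],
  [[0,0,0],[0,0,0],0.4],
  [[0,0,0],[0,0,0],0.4],
])

```text
clock: 16.52
eef_pos: [0.62, 0.1941, 0.1178]
orientation: [0.272, -0.089, 0.958, 0.026]
force: [-0.5, -0.5, 1.2]
width: 0.298
```

Run:
```python
from way import *
f=grab_frame("wrist"); save(f,"w13"); where()
c=load("w13"); zoom(c,220,140,200,150,4,"z22")
B=lambda x,y,z:BAY+R.from_euler('z',YAW,degrees=True).apply(np.array([x,y,z])/1e3)
for n,P in [("end top",(25,0,7)),("far edge top",(21.5,0,14.8)),("far edge bottom",(21.5,0,11.8)),("band",(7.2,0,7)),("side R at 20",(20,7.1,0)),("L",(20,-7.1,0))]:
  p=proj(c,B(*P),True)[0]; print(n,p.round(1),"zoom",((p-[220,140]+.5)*4-.5).round(0))
```

```text
t 16.57 corner x -12.2 y 1.7 h 53.6 th 31.7 yaw -0.1 roll 0.1 F bay [ 0.2  0.3 -0.8] w 26.4
end top [316.6 232.3] zoom [388. 371.]
far edge top [316.6 238.5] zoom [388. 395.]
far edge bottom [316.6 234.4] zoom [388. 379.]
band [316.4 209.2] zoom [387. 278.]
side R at 20 [329.3 217.1] zoom [439. 310.]
L [304.  217.2] zoom [338. 310.]
```

View pics/z22.png

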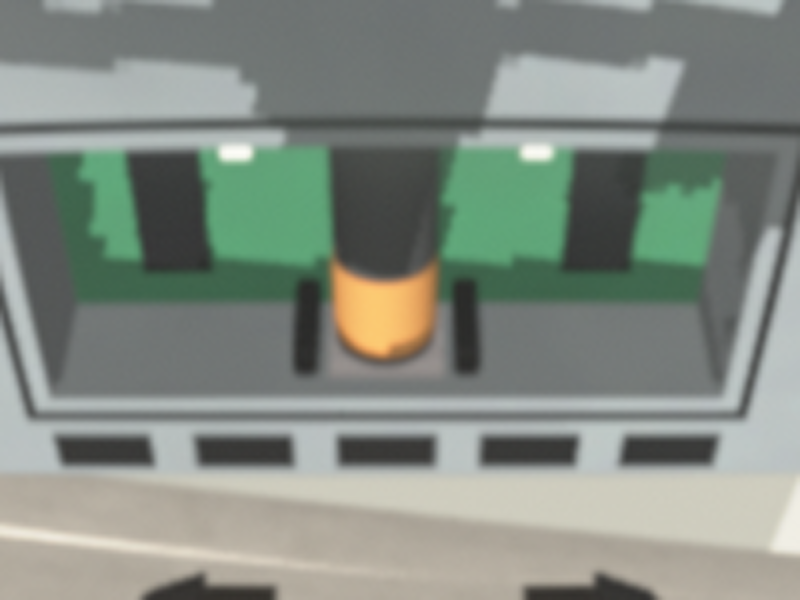

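In the tilted view the button end sits level between the two cheeks, at zoom (385,360) and below the panel. The band edge is at row 280, where 278 was predicted for home. The gripper is clear, so I'm handing in.

Run:
```python
from plant import status, order
print(status.get_state()["force"]); print(order.job_done())
```

```text
[ 0.1841018  0.3686591 -0.798182 ]
the job is handed in; nothing more can be done
None
```

The cell is in the bay and the job is handed in at about 16.6 s of the 38 s allowed; no verdict was reported.

**What I did:** I gripped the cell 3 mm from its middle towards the button. I tipped it to about 34° and fed the flat end under the robot-side edge. I pressed the spring back to about 15 mm (12 N), rotated the button end down behind the far edge, and laid the cell level. Then I opened the jaws partway and backed out. I did not go near the hatch cover, screwdriver or tape.

**Last checks:**
- **Along the bay:** the copper band's edge puts the cell's centre at about −0.3 mm.
- **Across the bay:** the cell is centred between the cheeks to well under 1 mm.
- **Level:** the button end lies below the panel, in front of the far contact, and the tool was within 1° of level just before release.
- **Spring:** the plate position can't be read directly. The force just before release fitted it closely, and the cell's position implies about 7 mm.
- **Gripper:** it is clear of everything, with about 0 N on the wrist.

**What disagreed:**
- **Height of the mat:** the fixed-camera height estimate would have put the mat at about z = −3 mm and a wrist-camera fit at about +5 mm, but the fingertips touched it at about +7.5 mm. I used the contact value for all heights.
- **Length of the cell:** its visible end appeared about 2 mm short of 25 mm. I take this to be the button nub, because the body also measured short while it lay on the mat.
- **Contact during entry:** there was one brief 25 N push while feeding in, from the floor or a fingertip on the far edge. I backed off at once.

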